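# Close the filter housing and open the dispenser valve to its memory tab

### The arm

A 7-joint arm with a two-finger parallel gripper is mounted at the origin on a cart in front of the work surface, level with it; the furniture and walls round the work are solid. World frame = base frame: x ahead of the robot, y to its left, z up, the work surface at z = 0. Lengths are in m, angles in rad, forces in N, time in s.
With the tool pointing down it reaches from about 0.35 to 0.9 m from the base axis. Payload 7.2 kg.
Tool frame: the origin (TCP) lies at the very end of the fingers, on their centre line; the grasp point (between the pads) lies 19 mm behind it (arm.tcp_to_grasp is the distance from the TCP to the grasp point, in m); x points along the fingers, y is the direction in which the jaws open and shut, and the axes are right-handed (so a half turn about x gives the same grasp; the last joint's range is limited). The gripper opens to 88 mm and grips with 3 to 60 N. Pads are 20 mm wide; open, the fingers measure 115 mm over their backs; the gripper's body (75 mm by 178 mm) begins 61 mm behind the grasp point.
Start: joints at [1.226, 0.411, -0.013, 1.596, 0.006, 1.134, -0.082], TCP at [0.171, -0.601, 0.223] pointing down, gripper open.
Joint ranges: [-2.95, 2.95], [-0.29, 1.99], [-1.47, 1.44], [0.14, 2.54], [-1.03, 4.17], [0.13, 1.85], [-2.86, 2.86]. Speed limits (rad/s): [2.39, 2.39, 3.01, 3.01, 3.14, 3.14, 3.14].

### API

Orientations are given as a rotation vector (axis times angle).
In Python, from station import arm, cams, finder gives the robot as it stands.
- The arm moves only by the shell command python3 -m jog 'ROWS' [OPENING] [FORCE]. ROWS is a JSON object of lists of equal length, an entry for each row: "delta_pos": the shift along the tool's x, y, z in m, a list of three; "turn": the turn about the tool's x in degrees. A call has 1 to 8 rows; each row is the pose to reach, as a shift and turn from the pose commanded when the call began, along the tool's axes at that moment; what a row does not reach only later rows make up. A row lasts 1/12 s, in which the tool goes at most 41.7 mm and 7.16 degrees, less where a joint would pass 70% of its speed; a pose out of reach is approached as far as the arm can. A call with a gripper value outside its range is refused whole. OPENING is the finger opening in m, from 0 to 0.0878, set as the call begins (- or left out, the last holds). The fingers move at their own pace and stop on an object; FORCE is the grip in N (left out, the last holds). Time passes only in rows, so rows that repeat a pose let the fingers close. It gives the time, the measured TCP pose, the force and the opening at its end, in the units of the state.
- arm.observe(): the state, without advancing time (a new reading comes with each control period).
- cams.grab_frame(name): name is "side" or "top"; returns a dict with "img" (420x560x3 uint8, red, green, blue), "vfov" (degrees; the focal length in pixels is half the picture's height over the tangent of half this angle, whatever the lens; pixels are square), "cx", "cy" (the principal point, pixels), "k1" (the pictures are not rectified: a ray, as slopes to the right and down, at radius r is drawn at 1 + k1 r^2 times it, then the intrinsics apply), "cam_to_world" (4x4, takes a point from camera to world coordinates). Camera axes: x right, y down, z forward; pixel columns grow to the right and rows downward; lengths in m; the calibration is good to about 2 mm. A picture is of the moment at which its call begins. There is no depth.
- arm.finish_job(): hands the job in, once; it reports no verdict.
Trained networks look in a picture, given as the dict that the camera call returned (one of the last four; its "shot" number tells which), for a name from the list of things; names that differ only in an ending like _2 or _b are one class to them, and where a whole thing is asked for, a point or a joint stands for the part that bears it (a point fixed in the world has none). Each returns a list of dicts, best first, with "confidence" (0 to 1); they miss things now and then, are a little off and sometimes report something else, mostly with a low value. They report only what shows in the picture. A call takes as long as a camera call.
- finder.regions_of(target, picture): "region" (420x560 bool, what is visible of it) and "extent" ([centre column, centre row, width, height] in pixels, round what is visible of it).
- finder.spot_point(target, picture): "location" ([column, row] in pixels: a listed point, or the origin of a listed thing).
The state is a dict: "t": time; "joint_positions": joint angles; "qd": joint speeds; "joint_torque": joint torques, N m; "tool_pos": TCP position; "eef_rot": TCP orientation; "contact_force": force on the tool from outside, world axes, zero at the start; "ft_torque": the same for the moment, N m; "gripper_width": finger opening in m.
Only numpy, scipy, OpenCV 4.12 (cv2) and the standard library are available. Lean on these libraries where they do the work, as an engineer would, in place of code of your own. Each camera call takes 0.05 s, during which the arm holds its last target. There are 200 camera calls.

### The job

Get the bench water dispenser ready: fit the loose filter cap on its housing (lugs down through the slots, pushed fully home, then turned clockwise to the stop). Then open the valve on the sloping dial until the handle's pointer lines up with the memory tab on the dial's rim, leaving the tab where it is set. Do not disturb the other things on the bench.

Things in the scene. Friction and masses are not known exactly. Their poses are not given: they have to be found in the camera images.
- cap: Loose filter cap, white and grey plastic, 61 mm high, standing upright on the bench. Origin: centre of its underside; z up. Below: a grey stem, 40 mm in diameter, 17 mm long, with two opposite lugs at its foot along the cap's x axis (62 mm over both, 14 mm wide, 6 mm thick). Above: a white disc, 80 mm in diameter, from 17 to 26 mm above the origin, then the grip bar. About 0.15 kg.
- slot_line (a point): Centre of the inner floor of the filter housing (open round grey socket, 86 mm in diameter, fixed on the left part of the dispenser's base): the cap's origin rests here when fully in. z up; x runs through the two opposite slots of the steel flange at the mouth. From the slots only clockwise turning (seen from above) is possible, 60 degrees to a rigid stop; it turns freely, no spring.
- lock_line (a point): Same point as slot_line, but its x axis is the direction along which the cap's grip bar and lugs lie when the cap has been turned clockwise to its stop, 60 degrees from the slots.
- handle_grip (a point): Middle of the valve handle's black bar, on the spindle axis. z: spindle axis, outward from the dial, 28 degrees from vertical, leaning to the robot. x: direction of the pointer. The bar is 64 mm long along x, 14 mm thick along y, 24 mm high along z, centred here; at its +x end a tongue 6 mm thick, the pointer, reaches to 46 mm.
- handle (a joint): Valve handle angle, rad: 0 closed (pointer to the right, parallel to the bench), growing anticlockwise as seen looking at the dial, to 1.57 (pointer straight up the slope). Starts closed or barely open (0 to 0.2). Stays where it is left; takes about 0.12 N m to turn.
- tab_tip (a point): Memory tab on the rim of the dial: a small dark steel clip 20 mm long (from 40 to 60 mm from the spindle axis) and 9 mm wide, standing 4 mm above the dial. This point is on its top, 50 mm from the axis. Its x axis points radially outward: this is the direction that the pointer must take. The handle passes above it without touching.
- tab (a joint): Angle of the memory tab, rad, counted as the handle's: the pointer is lined up when joint handle equals joint tab. Stiff; must not be shifted.
- dispenser: The fixed dispenser: steel base plate 250 x 340 x 12 mm on the bench; origin at bench height, under the plate's centre but 10 mm to the right; x away from the robot, y to the left. A white column behind the valve carries the steel tank (130 mm in diameter, 295 to 430 mm above the bench).
- dose_cup: Bystander: clear dose cup, 62 mm in diameter, 61 mm high, on the base plate under the spout, in front of the valve. Origin at its underside.
- vial: Bystander: white vial, 39 mm in diameter and 64 mm high, on the rear of the base plate.
- bottle: Bystander: small white bottle, 38 mm in diameter and 68 mm high, to the left of the dispenser.
- cups: Bystander: stack of clear medicine pots, 46 mm in diameter and 58 mm high, near the bench's front edge, between the robot and the dispenser.
- cap_bar (a point): On the cap's axis, 49 mm above its origin, axes as the cap's: in the white upright grip bar, which is 70 mm long along x, 14 mm thick along y and reaches from 26 to 61 mm above the cap's origin (12 mm above this point). The bar stands exactly above the lugs; a half turn makes no difference.
- mouth (a point): Centre of the housing's mouth, 15 mm above slot_line, at the top of the flange; x along the slots. The flange is 6 mm thick, with a 9 mm high space for the lugs under it. Bore 46 mm; slots 20 mm wide, 72 mm from outer end to outer end: 3 mm play on each side of stem and lugs. When the cap is home its disc stands 2 mm above the mouth.
- dial (a point): Centre of the face of the white valve dial, 92 mm in diameter, on the right part of the dispenser, sloping 28 degrees toward the robot; z is the spindle axis, outward; handle_grip lies 32 mm out along it. Between bar and dial is only a spindle 12 mm in diameter, 20 mm long. A steel tank hangs about 140 mm above the handle, its front 35 mm farther back than the handle's middle.

How it is judged:
By the outcome, as a careful person would: the job done as asked, in the order asked, and still so for the second after the job is handed in, with the robot touching nothing.
It also fails if it takes over 58 s, if anything falls off the work surface, if the arm or the gripper's body presses on something with over 40 N, if the wrist force passes 120 N, or if a joint passes its speed limit or range.

## Working session

There is one attempt and no reset: what is moved stays moved. The work goes in short steps, Python scripts to look and compute and a shell command to move; the robot and the scene stay as the last step left them, time stands still between calls to the robot, and variables do not carry over. Pictures are saved under pics/ and viewed, about 8 in all and at most 12, crops included, and the job is handed in when it is done.

```bash
ls; mkdir -p pics
cat > h.py <<'E'
import numpy as np, cv2
from scipy.spatial.transform import Rotation as R
from scipy.optimize import least_squares
from station import arm, cams, finder
def K(p):
    f=p["img"].shape[0]/2/np.tan(np.radians(p["vfov"])/2); return f
def ray(p,uv):
    f=K(p); d=np.array([(uv[0]-p["cx"])/f,(uv[1]-p["cy"])/f]); s=d.copy()
    for _ in range(20): s=d/(1+p["k1"]*(s@s))
    T=np.array(p["cam_to_world"]); v=T[:3,:3]@np.r_[s,1]; return T[:3,3],v/np.linalg.norm(v)
def proj(p,X):
    T=np.array(p["cam_to_world"]); c=T[:3,:3].T@(np.array(X)-T[:3,3]); s=c[:2]/c[2]; s=s*(1+p["k1"]*(s@s))
    return K(p)*s+[p["cx"],p["cy"]]
def onz(p,uv,z):
    o,v=ray(p,uv); return o+v*(z-o[2])/v[2]
def tri(ps,uvs):
    A=np.zeros((3,3));b=np.zeros(3);rs=[ray(p,u) for p,u in zip(ps,uvs)]
    for o,v in rs:
        M=np.eye(3)-np.outer(v,v);A+=M;b+=M@o
    X=np.linalg.solve(A,b); return X,[np.linalg.norm((np.eye(3)-np.outer(v,v))@(X-o)) for o,v in rs]
def save(p,n,crop=None,s=1):
    im=p["img"][:,:,::-1]
    if crop: a,b,c,d=crop; im=im[b:d,a:c]
    cv2.imwrite("pics/"+n,cv2.resize(im,None,fx=s,fy=s,interpolation=cv2.INTER_CUBIC))
E
cat > a.py <<'E'
from h import *
P={n:cams.grab_frame(n) for n in("side","top")}
for n,p in P.items():
    save(p,n+"1.png"); print(n,p["vfov"],p["k1"],np.round(p["cam_to_world"],3).tolist())
for t in ["cap","cap_bar","slot_line","mouth","lock_line","dial","handle_grip","tab_tip","dispenser","dose_cup","vial","bottle","cups"]:
    uv={}
    for n,p in P.items():
        r=finder.spot_point(t,p)
        if r: uv[n]=r[0]["location"]; print(t,n,np.round(r[0]["location"],1),round(r[0]["confidence"],2),end=" | ")
    if len(uv)==2:
        X,e=tri([P[n] for n in uv],list(uv.values())); print(np.round(X,4),np.round(e,4))
    else: print()
s=arm.observe(); print(s["t"],s["tool_pos"],s["eef_rot"],arm.tcp_to_grasp); print(R.from_rotvec(s["eef_rot"]).as_matrix().round(3))
E
python3 a.py; python3 -c "
import cv2,numpy as np
"
```

```text
pics
side 56.63550396319253 -0.013123130732881594 [[0.915, -0.147, 0.377, 0.266], [-0.404, -0.383, 0.831, -0.706], [0.022, -0.912, -0.41, 0.468], [0.0, 0.0, 0.0, 1.0]]
top 55.75721464110355 -0.0003921373164183411 [[-0.023, -0.989, 0.148, 0.442], [-1.0, 0.026, 0.016, -0.026], [-0.019, -0.147, -0.989, 0.947], [0.0, 0.0, 0.0, 1.0]]
cap side [209.8 228.2] 0.74 | cap top [184.5 250.7] 0.82 | [ 0.4836  0.2114 -0.0119] [0.0031 0.0031]
cap_bar side [209.8 207.9] 0.74 | cap_bar top [181.2 252.9] 0.86 | [0.4801 0.2021 0.0519] [0.0012 0.0012]
slot_line top [359.4 165.5] 0.68 | 
mouth top [342.2 180.4] 0.22 | 
lock_line side [326.2 235.9] 0.71 | 
dial side [327.3 234.9] 0.65 | dial top [342.3 181.7] 0.83 | [ 0.6167 -0.1552  0.1246] [0.0005 0.0005]
handle_grip side [319.7 224.8] 0.64 | 
tab_tip side [354.5 227.9] 0.59 | tab_tip top [358.5 163.2] 0.53 | [ 0.6511 -0.1874  0.1479] [0.001 0.001]
dispenser side [313.4 270.1] 0.94 | 
dose_cup side [303.1 294.7] 0.78 | dose_cup top [338.7 216.3] 0.65 | [ 0.5625 -0.1631  0.0078] [0.0045 0.0045]
vial top [286.8 152.4] 0.82 | 
bottle side [245.9 221.3] 0.74 | bottle top [187.1 210.6] 0.82 | [ 0.5816  0.2043 -0.0055] [0.0018 0.0018]
cups side [194.  277.2] 0.94 | cups top [283.9 292.4] 0.87 | [ 0.3852 -0.0267  0.0077] [0.0012 0.0012]
1.4 [ 0.170773   -0.60120269  0.22265538] [ 2.07322211  0.28878066 -2.07323503] 0.0187
[[-0.     0.273 -0.962]
 [-0.    -0.962 -0.273]
 [-1.     0.     0.   ]]
```

View pics/side1.png

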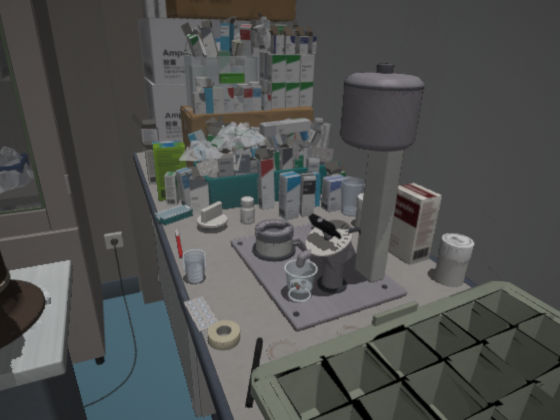

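View pics/top1.png

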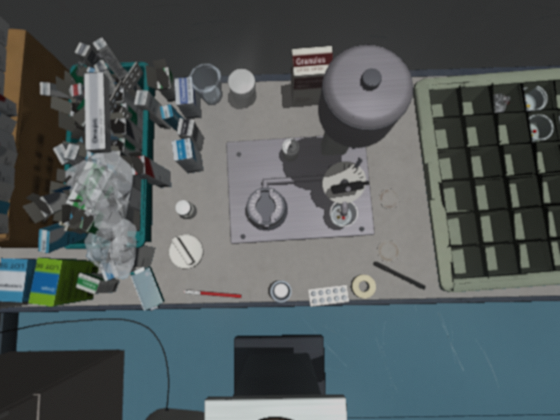

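Run:
```python
import cv2,numpy as np
t=cv2.imread("pics/top1.png");s=cv2.imread("pics/side1.png")
f=lambda im,a,b,w,h,k:cv2.resize(im[b:b+h,a:a+w],(400,300),interpolation=cv2.INTER_CUBIC)
g=lambda i:np.clip(i.astype(float)*1.6,0,255).astype(np.uint8)
c=np.vstack([np.hstack([f(t,236,182,64,48,6),f(t,308,150,80,60,5)]),np.hstack([f(t,155,230,64,48,6),f(s,240,200,120,90,5)])])
cv2.imwrite("pics/c1.png",g(c))
```

```text
(no output)
```

View pics/c1.png

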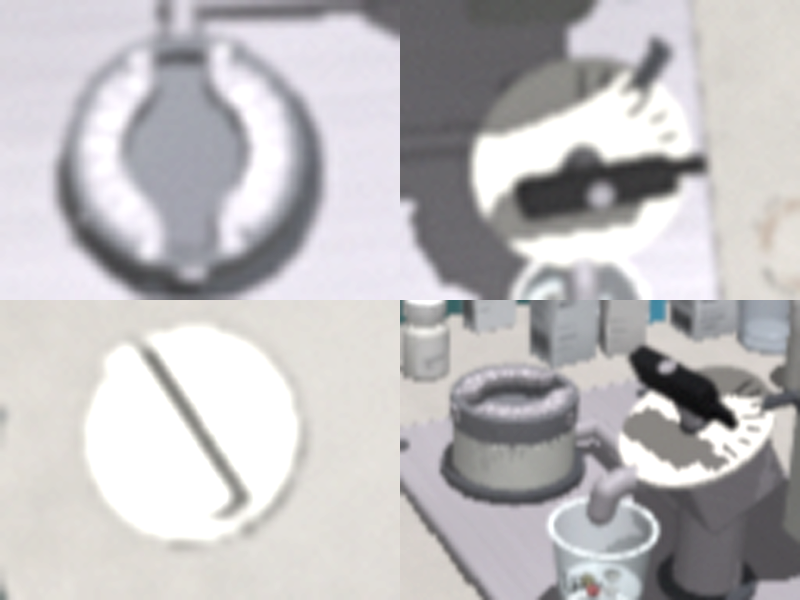

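```bash
cat >> h.py <<'E'
def go(pos,yaw=None):
    """delta in tool axes from the measured pose to world TCP pos; yaw = desired direction (deg) of tool z (mod 180)"""
    s=arm.observe(); M=R.from_rotvec(s["eef_rot"]).as_matrix(); d=M.T@(np.array(pos)-s["tool_pos"])
    y=np.degrees(np.arctan2(M[1,2],M[0,2])); t=None
    if yaw is not None: t=-((yaw-y+90)%180-90)
    return "delta_mm",np.round(d*1000,1),"turn",None if t is None else round(t,1),"yaw now",round(y,1)
E
python3 - <<'E'
from h import *
P={n:cams.grab_frame(n) for n in("top","side")}
p=P["top"]
print("cap bar@z",onz(p,[181.2,252.9],.049), "cap@0",onz(p,[184.5,250.7],0))
r=finder.regions_of("cap",p)[0]; print("cap extent",np.round(r["extent"],1), "disc centre",onz(p,r["extent"][:2],.026))
a=onz(p,[177.4,237.2],.04);b=onz(p,[193.4,262],.04);print("bar yaw",np.degrees(np.arctan2(*(a-b)[[1,0]])))
g=p["img"].mean(2)
x0,y0,w,h=240,184,52,48
c=g[y0:y0+h,x0:x0+w]; print("levels",np.percentile(c,[5,25,50,75,95]))
np.set_printoptions(linewidth=260)
print(c[2:46:2,2:50:2].astype(int))
print(go([.40,-.2,.22]),go([.48,.202,.15],33))
E
```

```text
cap bar@z [0.47903024 0.20311127 0.049     ] cap@0 [0.48605711 0.20777665 0.        ]
cap extent [185.  249.8  31.8  36.7] disc centre [0.48690919 0.20021478 0.026     ]
bar yaw 33.05814781399349
levels [ 64.66666667 104.66666667 134.33333333 145.66666667 157.        ]
[[135 134 135 134 136 136 137 136 137 130 103 131 122 114 136 139 141 140 140 141 140 141 140 145]
 [138 137 138 138 139 139 140 135 128 110  96 102 103 103 121 129 129 145 145 145 146 146 144 144]
 [137 138 138 137 138 138 127 123 139 110  79  70  66  85 144 138 102 123 142 146 146 145 145 144]
 [136 135 137 137 137 121 110 125 149 110  85  87  85  91 142 140 125 108 115 137 143 141 143 142]
 [135 136 136 136 118 111 135 147 153 121 104 105 106  98 137 151 150 140 117 107 137 145 144 143]
 [139 140 140 132 110 140 150 154 152 102 102 106 105  92 106 150 168 160 139 104 109 137 147 145]
 [139 138 138 111 114 147 158 153 115  89 105 106 106 101  84 116 160 157 154 139  92 105 143 142]
 [140 141 134 108 136 159 163 139  82 100 106 104 104 104 102  83 125 168 156 146 104  82 132 144]
 [138 139 122 107 144 158 156 109 100 
[... 843 characters left out ...]
 131 147]
 [146 146 137  84  49  64  92 117 136 153 115 102 103 100  99 153 133  96  70  61  65  97 144 147]
 [147 147 148 135  83  47  57  82 127 145 109  94  95  96 104 121 102  65  59  66  77 130 147 146]
 [149 148 149 151 136  81  45  50  69  80  81  93 106 102  75  62  58  62  65  79 128 149 149 147]
 [148 149 149 150 151 137  91  53  47  50  49  73 100  91  58  62  64  66  88 125 148 147 146 148]
 [148 148 148 149 149 150 146 113  73  61  53  44  45  58  62  69  82 117 142 149 149 148 147 147]]
('delta_mm', array([   2.6, -323.3, -330.1]), 'turn', None, 'yaw now', np.float64(-164.1)) ('delta_mm', array([  72.6, -688.2, -516.9]), 'turn', np.float64(-17.1), 'yaw now', np.float64(-164.1))
```

```bash
cat > fit.py <<'E'
from h import *
from scipy.optimize import minimize, differential_evolution
from scipy.ndimage import map_coordinates, gaussian_filter
import pickle
P={n:cams.grab_frame(n) for n in("top","side")}
th=np.linspace(0,2*np.pi,48,endpoint=False)
def capmask(p,x,y,yaw,S=4):
    Rz=R.from_euler("z",yaw).as_matrix(); m=np.zeros((420*S,560*S),np.uint8)
    def hull(Q): cv2.fillConvexPoly(m,cv2.convexHull(np.array([(proj(p,Rz@q+[x,y,0])+.5)*S for q in Q]).astype(np.int32)),1)
    hull([[.04*np.cos(t),.04*np.sin(t),z] for t in th for z in(.017,.026)])
    hull([[a,b,z] for a in(-.035,.035) for b in(-.007,.007) for z in(.026,.061)])
    return m
reg={n:cv2.resize(finder.regions_of("cap",p)[0]["region"].astype(np.uint8),None,fx=4,fy=4,interpolation=cv2.INTER_LINEAR) for n,p in P.items()}
def cost(v,ns):
    c=0
    for n in ns:
        m=capmask(P[n],v[0],v[1],v[2]); c+=1-(m&reg[n]).sum()/(m|reg[n]).sum()
    return c
for ns in(["top"],["top","side"]):
    r=minimize(cost,[.484,.203,.577],args=(ns,),method="Nelder-Mead",options=dict(initial_simplex=[[.484,.203,.577],[.490,.203,.577],[.484,.209,.577],[.484,.203,.7]],maxiter=80))
    print("cap",ns,np.round(r.x[:2],4),np.degrees(r.x[2]).round(1),round(r.fun,3))
# keyhole
a0=np.arcsin(10/23)
pts=[];nrm=[]
for t in np.r_[np.linspace(a0+.1,np.pi-a0-.1,24),np.linspace(np.pi+a0+.1,2*np.pi-a0-.1,24)]:
    pts.append([.023*np.cos(t),.023*np.sin(t)]);nrm.append([np.cos(t),np.sin(t)])
for sx in(-1,1):
    for sy in(-1,1):
        for u in np.linspace(.023,.033,6): pts.append([sx*u,sy*.010]);nrm.append([0,sy])
pts=np.array(pts);nrm=np.array(nrm)
G={n:gaussian_filter(p["img"].mean(2),.6) for n,p in P.items()}
def key(v,ns):
    Rz=R.from_euler("z",v[3]).as_matrix(); s=0
    for n in ns:
        q=[];
        for k in(-.003,.003):
            X=np.c_[pts+k*nrm,np.zeros(len(pts))]@Rz.T+v[:3]
            uv=np.array([proj(P[n],x) for x in X]); q.append(map_coordinates(G[n],[uv[:,1],uv[:,0]],order=1))
        s-=np.mean(np.clip(q[1]-q[0],-20,50))
    return s
c=onz(P["top"],[265.9,207.6],.06);print("housing c",c)
for ns in(["top"],["top","side"]):
  for z in ((.05,.06,.07) if len(ns)==1 else (None,)):
    zb=(.03,.10) if z is None else (z-1e-4,z+1e-4)
    r=differential_evolution(key,[(c[0]-.015,c[0]+.015),(c[1]-.015,c[1]+.015),zb,(-.3,.4)],args=(ns,),seed=1,maxiter=40,popsize=10)
    print("mouth",ns,np.round(r.x[:3],4),np.degrees(r.x[3]).round(1),round(r.fun,2))
E
python3 fit.py
```

```text
cap ['top'] [0.4852 0.1997] 36.5 0.073
cap ['top', 'side'] [0.4847 0.1981] 38.6 0.218
housing c [0.57585399 0.00927337 0.06      ]
mouth ['top'] [0.5832 0.0113 0.0501] 2.7 -42.87
mouth ['top'] [0.5816 0.0109 0.0601] 2.8 -43.81
mouth ['top'] [0.5802 0.0105 0.0701] 2.9 -44.57
mouth ['top', 'side'] [0.5796 0.0105 0.0699] 2.9 -72.96
```

```bash
python3 -m jog '{"delta_pos":[[0,-0.04,-0.041],[0,-0.08,-0.082],[0,-0.12,-0.123],[0,-0.16,-0.164],[0,-0.2,-0.205],[0,-0.24,-0.246],[0,-0.28,-0.287],[0,-0.32,-0.328]],"turn":[0,0,0,0,-4,-8,-12,-17]}' 0.0878 20; python3 -c "
from h import *
print(go([.484,.203,.15],33))"
```

```text
t: 2.42
tool_pos: [0.3373, -0.3103, 0.223]
eef_rot: [1.894, 0.561, -1.893]
contact_force: [0.8, 0.9, -0.6]
gripper_width: 0.0875
('delta_mm', array([  72.6, -350.4, -402.8]), 'turn', np.float64(0.0), 'yaw now', np.float64(-147.0))
```

```bash
python3 -m jog '{"delta_pos":[[0,-0.025,-0.03],[0,-0.05,-0.06],[0,-0.075,-0.09],[0,-0.1,-0.12],[0,-0.125,-0.15],[0,-0.15,-0.18],[0,-0.175,-0.21],[0,-0.2,-0.24]],"turn":[0,0,0,0,0,0,0,0]}'; python3 -c "
from h import *
print(go([.485,.2005,.13],34.5))"
```

```text
t: 3.08
tool_pos: [0.43, -0.0121, 0.2231]
eef_rot: [1.897, 0.558, -1.895]
contact_force: [0.6, -1.1, 0.3]
gripper_width: 0.088
('delta_mm', array([  93. , -148.9, -161.4]), 'turn', np.float64(-1.7), 'yaw now', np.float64(-147.2))
```

```bash
python3 -m jog '{"delta_pos":[[0.01,-0.025,-0.027],[0.02,-0.05,-0.054],[0.035,-0.075,-0.081],[0.05,-0.1,-0.108],[0.065,-0.125,-0.135],[0.08,-0.149,-0.161],[0.093,-0.149,-0.161],[0.093,-0.149,-0.161]],"turn":[0,0,0,-1.7,-1.7,-1.7,-1.7,-1.7]}'
python3 - <<'E'
from h import *
print(go([.485,.2005,.030],34.5))
p=cams.grab_frame("top"); save(p,"t2.png",(140,180,300,300),4)
E
```

```text
t: 3.75
tool_pos: [0.4826, 0.2004, 0.1272]
eef_rot: [1.871, 0.588, -1.879]
contact_force: [0.2, -0.9, 0.2]
gripper_width: 0.088
('delta_mm', array([97.2,  1.5, -2.4]), 'turn', np.float64(0.3), 'yaw now', np.float64(-145.2))
```

View pics/t2.png

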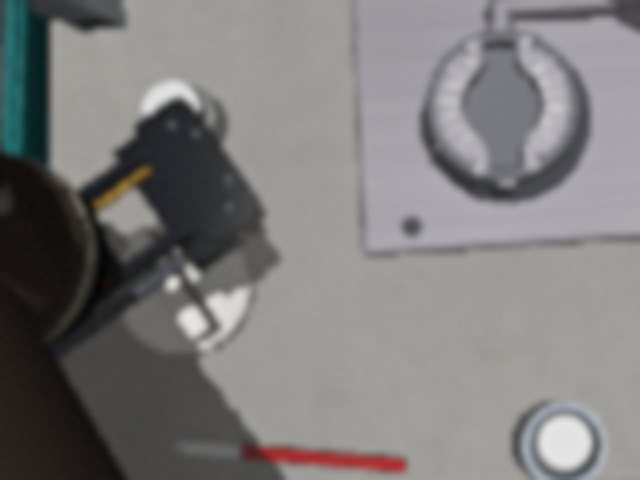

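```bash
python3 -m jog '{"delta_pos":[[0.03,0,-0.001],[0.06,0,-0.001],[0.08,0,-0.001],[0.09,0,-0.001],[0.096,0,-0.001],[0.096,0,-0.001]],"turn":[0,0,0,0,0,0]}'
python3 - <<'E'
from h import *
p=cams.grab_frame("side");save(p,"s2.png",(150,150,300,262),4)
print(go([.485,.2005,.030],34.5))
E
python3 -m jog '{"delta_pos":[[0,0,0],[0,0,0],[0,0,0],[0,0,0],[0,0,0],[0,0,0],[0,0,0],[0,0,0]],"turn":[0,0,0,0,0,0,0,0]}' 0 40
```

```text
t: 4.3
tool_pos: [0.4852, 0.1983, 0.0337]
eef_rot: [1.878, 0.582, -1.878]
contact_force: [-1.7, 0.1, 0.2]
gripper_width: 0.0879
('delta_mm', array([ 4.5, -1.8, -0.5]), 'turn', np.float64(0.0), 'yaw now', np.float64(-145.5))
t: 5.02
tool_pos: [0.485, 0.1992, 0.0336]
eef_rot: [1.877, 0.584, -1.877]
contact_force: [-0.2, -0.2, 0.3]
gripper_width: 0.0376
```

```bash
python3 -m jog '{"delta_pos":[[0,0,0],[0,0,0],[0,0,0],[0,0,0],[0,0,0],[0,0,0]],"turn":[0,0,0,0,0,0]}'
python3 - <<'E'
from h import *
print(arm.observe()["gripper_width"],go([.485,.2005,.030],34.5))
p=cams.grab_frame("side");save(p,"s2.png",(150,150,300,262),4)
E
```

```text
t: 5.52
tool_pos: [0.4848, 0.1991, 0.0335]
eef_rot: [1.877, 0.584, -1.878]
contact_force: [1.4, 1.4, -0.7]
gripper_width: 0.0139
0.01393088470246285 ('delta_mm', array([ 3.5, -1. , -0.9]), 'turn', np.float64(0.1), 'yaw now', np.float64(-145.4))
```

View pics/s2.png

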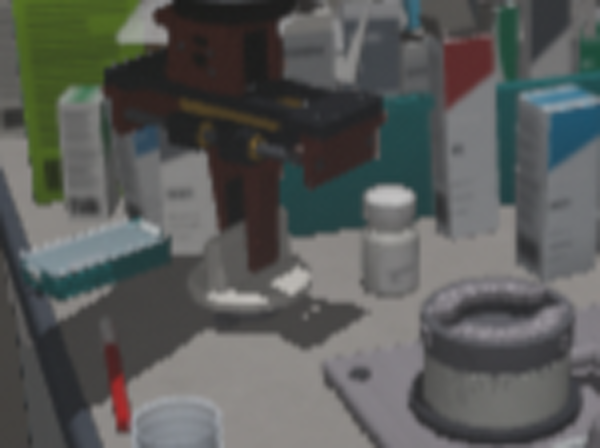

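```bash
python3 -m jog '{"delta_pos":[[-0.03,0,0],[-0.06,0,0],[-0.09,0,0],[-0.115,0,0],[-0.115,0,0]],"turn":[0,0,0,0,0]}'
python3 - <<'E'
from h import *
s=arm.observe();print(np.round(s["joint_positions"],2),s["gripper_width"])
print(go([.580,.0105,.145],2.9))
E
```

```text
t: 5.98
tool_pos: [0.4873, 0.2007, 0.1533]
eef_rot: [1.884, 0.584, -1.87]
contact_force: [0.3, 0.3, -1.0]
gripper_width: 0.0136
[ 0.02  0.39 -0.63  1.89  0.28  0.95 -1.71] 0.013589499214108007
('delta_mm', array([  8.5, 209.2,  31.6]), 'turn', np.float64(31.7), 'yaw now', np.float64(-145.4))
```

```bash
python3 -m jog '{"delta_pos":[[0,0.025,0.004],[0,0.05,0.008],[0,0.075,0.012],[0,0.1,0.016],[0,0.125,0.02],[0,0.15,0.024],[0,0.18,0.028],[0,0.209,0.0316]],"turn":[-7,-14,-21,-28,-35,-42,-49,-56]}'; python3 -m jog '{"delta_pos":[[0,0,0],[0,0,0],[0,0,0],[0,0,0],[0,0,0],[0,0,0],[0,0,0],[0,0,0]],"turn":[-7,-14,-21,-28,-35,-42,-49,-56]}'; python3 -m jog '{"delta_pos":[[0,0,0],[0,0,0],[0,0,0],[0,0,0],[0,0,0],[0,0,0],[0,0,0],[0,0,0]],"turn":[-7,-14,-21,-28,-35,-36.3,-36.3,-36.3]}'
python3 - <<'E'
from h import *
s=arm.observe();print(np.round(s["joint_positions"],2),s["gripper_width"])
print(go([.580,.0105,.125],2.9))
E
```

```text
t: 6.65
tool_pos: [0.5774, 0.0077, 0.1475]
eef_rot: [1.197, 1.217, -1.198]
contact_force: [-0.2, 0.5, -1.1]
gripper_width: 0.0139
t: 7.32
tool_pos: [0.577, 0.0089, 0.1474]
eef_rot: [0.452, 1.524, -0.453]
contact_force: [0.3, 0.3, -1.7]
gripper_width: 0.014
t: 7.98
tool_pos: [0.5773, 0.0091, 0.148]
eef_rot: [-0.036, 1.571, 0.037]
contact_force: [0.2, -0.4, -1.9]
gripper_width: 0.0139
[ 0.68  0.69 -1.15  1.75  0.68  1.17  0.94] 0.01392638514023142
('delta_mm', array([23. ,  1.2,  2.8]), 'turn', np.float64(-0.3), 'yaw now', np.float64(2.6))
```

```bash
python3 -m jog '{"delta_pos":[[0.01,0.0012,0.0028],[0.02,0.0012,0.0028],[0.028,0.0012,0.0028],[0.028,0.0012,0.0028]],"turn":[0,0,0,0]}'
python3 - <<'E'
from h import *
P={n:cams.grab_frame(n) for n in("top","side")}
s=arm.observe();print(s["tool_pos"])
for n,p in P.items():
    print(n,[ (np.round(r["location"],1),round(r["confidence"],2)) for r in finder.spot_point("cap",p)[:1]],[np.round(r["extent"],1) for r in finder.regions_of("cap",p)[:1]], "expect cap",proj(p,s["tool_pos"]-[0,0,.0335]).round(1),"mouth",proj(p,[.58,.0105,.07]).round(1))
f=lambda im,a,b,w,h:cv2.resize(im[b:b+h,a:a+w,::-1],(400,400),interpolation=cv2.INTER_CUBIC)
c=np.hstack([f(P["top"]["img"],226,168,80,80),f(P["side"]["img"],230,175,90,90)])
cv2.imwrite("pics/c2.png",np.clip(c*1.6,0,255))
E
```

```text
t: 8.32
tool_pos: [0.5791, 0.0101, 0.1182]
eef_rot: [-0.039, 1.574, 0.039]
contact_force: [1.3, 0.1, -1.5]
gripper_width: 0.0139
[0.57988653 0.0106288  0.11998356]
top [(array([340.9, 180.1]), 0.16)] [array([357.6, 164.8,   6.4,  10.2])] expect cap [264.7 204. ] mouth [265.1 205.1]
side [(array([274.1, 221.6]), 0.74)] [array([274.6, 208.8,  38.5,  28.9])] expect cap [274.3 220.1] mouth [274.2 226.7][ WARN:0@5.006] global loadsave.cpp:1063 imwrite_ Unsupported depth image for selected encoder is fallbacked to CV_8U.
```

View pics/c2.png

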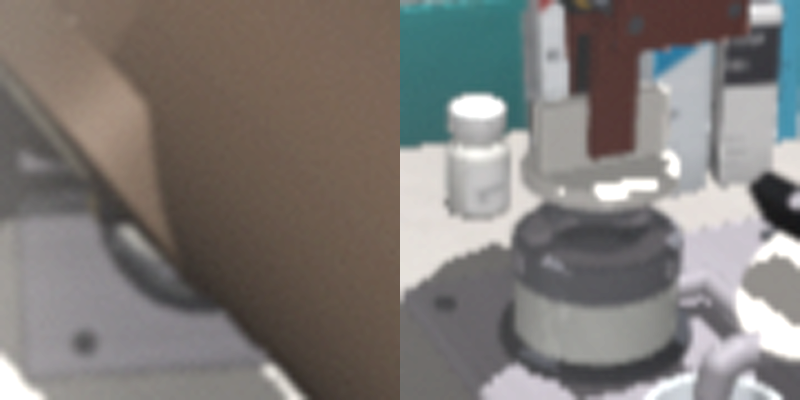

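Run:
```python
from h import *
p=cams.grab_frame("side"); s=arm.observe(); c=s["tool_pos"]-[0,0,.0335]; print(c)
th=np.linspace(0,2*np.pi,90)
def ext(z0,r,o): 
    u=np.array([proj(p,o+[r*np.cos(t),r*np.sin(t),z]) for t in th for z in z0]); return u.min(0).round(1),u.max(0).round(1)
print("disc pred",ext((.017,.026),.04,c)); print("house pred",ext((0,),.043,np.array([.58,.0105,.07])))
g=p["img"].astype(int).mean(2)
for r in range(209,220,2): print(r,g[r,250:300].astype(int))
for r in (224,228,232,236): print(r,g[r,250:300].astype(int))
print(go([.580,.0105,.110],2.9))
```

```text
[0.58049088 0.01051496 0.08753302]
disc pred (array([256.6, 201.8]), array([292.9, 220.7]))
house pred (array([255.1, 218.4]), array([293.4, 235.8]))
209 [150 147 137 123 113 134 134 123  99  86  84  87  95 100 100 100  99  99
 100  99  99  98  90  61  56  57  65  73  77  79  80  83  90  91  91  91
  88  86  86 106 151 172 154 120 114 114 114 112 107  88]
211 [126 119 113 105 103 134 133 111  89  86  84  87  95  99  99  99  99  99
  99  97  95  93  93  91  90  88  85  84  84  85  85  84  84  84  84  84
  84  84  84  85 103 149 172 149 116 111 110 109 101  80]
213 [121 118 113 106 106 133 134 115  89  89  90  89  90  93  90  87  85  84
  85  85  84  85  84  85  85  85  84  84  84  85  86  92  92  92  92  92
  92  90  85  85  91 112 135 114 109 107 107 106 106 101]
215 [121 118 111 105 109 135 138 130 103  90  90  93  95  94  93 105 127  98
  86  84  85  85  85  87  93 107 136 139 140 141 151 177 179 179 177 179
 178 162 104  94  92  89  90 100 105 105 104 104 112 130]
217 [107 104 104 105 110 134 137 136 132 118 106  99  96  96 100 117 150 145
 107 101  99  97  96 113 157 186 191 191 
[... 523 characters left out ...]
137 125  77  55  57  63  69  70  71  70  66  55  49  46  45
  43  44  45  46  46  46  46  45  45  43  43  42  41  41  42  45  51  57
  61  60  61  61  72  93  96 106 125 127 127 126 126 126]
232 [ 66  67  67  67  67  64  64  62  54  52  52  54  65  84  89  70  65  63
  63  62  61  61  60  58  58  58  58  58  60  61  62  61  61  62  61  61
  57  55  51  49  49  47  61  96 125 128 128 128 128 128]
236 [ 66  66  66  65  63  61  60  63  54  53  54  57  58  60  61  64  66  69
  63  57  55  55  55  56  55  54  55  55  55  55  55  55  55  55  53  52
  52  51  51  56  67  64  75 112 127 132 133 135 133 131]
('delta_mm', array([11. ,  0. , -0.5]), 'turn', np.float64(-0.1), 'yaw now', np.float64(2.8))
```

```bash
python3 -m jog '{"delta_pos":[[0.006,0,-0.001],[0.012,0,-0.001],[0.015,0,-0.001],[0.018,0,-0.001]],"turn":[0,0,0,0]}';  python3 -m jog '{"delta_pos":[[0.002,0,0],[0.004,0,0],[0.006,0,0]],"turn":[0,0,0]}'; python3 -m jog '{"delta_pos":[[0.002,0,0],[0.004,0,0]],"turn":[0,0]}'
```

```text
t: 9.0
tool_pos: [0.579, 0.0103, 0.1019]
eef_rot: [-0.039, 1.571, 0.039]
contact_force: [-0.5, 0.4, -2.0]
gripper_width: 0.0137
t: 9.25
tool_pos: [0.5793, 0.0105, 0.0965]
eef_rot: [-0.039, 1.57, 0.039]
contact_force: [-1.1, -0.1, -1.2]
gripper_width: 0.0137
t: 9.42
tool_pos: [0.5793, 0.0105, 0.0925]
eef_rot: [-0.039, 1.57, 0.039]
contact_force: [-0.3, 0.6, -2.2]
gripper_width: 0.0136
```

```bash
python3 -m jog '{"delta_pos":[[0.0015,0,0],[0.003,0,0],[0.0045,0,0]],"turn":[0,0,0]}'; python3 -m jog '{"delta_pos":[[0.0015,0,0],[0.003,0,0]],"turn":[0,0]}'
python3 - <<'E'
from h import *
p=cams.grab_frame("side"); save(p,"s3.png",(230,180,310,250),8)
E
```

```text
t: 9.67
tool_pos: [0.5794, 0.0105, 0.0904]
eef_rot: [-0.04, 1.57, 0.038]
contact_force: [-12.6, -4.9, 36.0]
gripper_width: 0.0138
t: 9.83
tool_pos: [0.5796, 0.0105, 0.0902]
eef_rot: [-0.042, 1.569, 0.036]
contact_force: [-20.4, -9.3, 60.1]
gripper_width: 0.0136
```

View pics/s3.png

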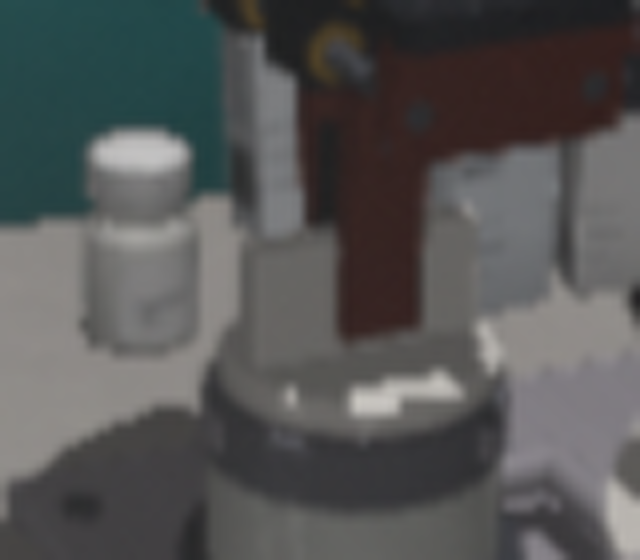

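```bash
python3 -m jog '{"delta_pos":[[-0.003,0,0],[-0.005,0,0],[-0.005,0,0]],"turn":[0,0,0]}'; python3 -c "
from h import *
s=arm.observe();print(s['contact_force'],s['ft_torque'],go([.5795,.0105,.09],-57))"
```

```text
t: 10.13
tool_pos: [0.5796, 0.0104, 0.0906]
eef_rot: [-0.039, 1.57, 0.039]
contact_force: [0.2, -0.1, -2.1]
gripper_width: 0.0138
[ 0.22965292 -0.12685141 -2.11898976] [ 0.09272105 -0.1266479  -0.0180939 ] ('delta_mm', array([ 0.6,  0.1, -0. ]), 'turn', np.float64(59.9), 'yaw now', np.float64(2.9))
```

```bash
python3 -m jog '{"delta_pos":[[0.0007,0,0],[0.0007,0,0],[0.0007,0,0],[0.0007,0,0],[0.0007,0,0]],"turn":[5,10,15,20,20]}'; python3 -m jog '{"delta_pos":[[0,0,0],[0,0,0],[0,0,0],[0,0,0],[0,0,0],[0,0,0]],"turn":[6,12,18,24,30,30]}'; python3 -c "
from h import *
s=arm.observe();print(s['contact_force'].round(1),s['ft_torque'].round(2),go([.5795,.0105,.09],-57))"
```

```text
t: 10.55
tool_pos: [0.5806, 0.0112, 0.0904]
eef_rot: [0.239, 1.555, -0.237]
contact_force: [0.3, 1.0, 7.6]
gripper_width: 0.014
t: 11.05
tool_pos: [0.5807, 0.0109, 0.0904]
eef_rot: [0.648, 1.47, -0.645]
contact_force: [0.1, 0.1, 6.5]
gripper_width: 0.0138
[0.1 0.1 6.5] [-0.03 -0.28 -0.02] ('delta_mm', array([ 0.4, -1.2, -0.5]), 'turn', np.float64(9.6), 'yaw now', np.float64(-47.4))
```

```bash
python3 -m jog '{"delta_pos":[[0,0,0],[0,0,0],[0,0,0],[0,0,0],[0,0,0]],"turn":[3,6,9,11,11]}'; python3 -c "
from h import *
s=arm.observe();print(s['contact_force'].round(1),s['ft_torque'].round(2),go([.5795,.0105,.09],-57))";  python3 -m jog '{"delta_pos":[[0,0,0],[0,0,0],[0,0,0],[0,0,0]],"turn":[2,3,4,4]}'; python3 -c "
from h import *
s=arm.observe();print(s['contact_force'].round(1),s['ft_torque'].round(2),go([.5795,.0105,.09],-57))"
```

```text
t: 11.47
tool_pos: [0.579, 0.0103, 0.0904]
eef_rot: [0.789, 1.422, -0.791]
contact_force: [-6.0, -2.1, 15.4]
gripper_width: 0.0134
[-6.  -2.1 15.4] [-0.62  1.15  0.3 ] ('delta_mm', array([0.4, 0.6, 0.1]), 'turn', np.float64(-1.1), 'yaw now', np.float64(-58.1))
t: 11.8
tool_pos: [0.5786, 0.01, 0.0903]
eef_rot: [0.84, 1.401, -0.844]
contact_force: [-7.8, -2.9, 16.3]
gripper_width: 0.0148
[-7.8 -2.9 16.3] [-0.8   1.5   0.84] ('delta_mm', array([ 0.3,  1. , -0. ]), 'turn', np.float64(-5.0), 'yaw now', np.float64(-62.0))
```

```bash
python3 -m jog '{"delta_pos":[[0,0,0],[0,0,0],[0,0,0],[0,0,0]],"turn":[1,2,3,3]}'; python3 -c "
from h import *
s=arm.observe();print(s['contact_force'].round(1),s['ft_torque'].round(2),go([.5795,.0105,.09],-57))"; python3 -m jog '{"delta_pos":[[0,0,0],[0,0,0],[0,0,0],[0,0,0],[0,0,0],[0,0,0],[0,0,0],[0,0,0]],"turn":[-3,-6,-6,-6,-6,-6,-6,-6]}' 0.05;  python3 -m jog '{"delta_pos":[[-0.02,0,0],[-0.05,0,0],[-0.09,0,0],[-0.12,0,0],[-0.13,0,0]],"turn":[0,0,0,0,0]}'; python3 -c "
from h import *
p=cams.grab_frame('side'); save(p,'s4.png',(220,180,380,300),5)
print(arm.observe()['joint_positions'].round(2),go([.42,.05,.22],0))"
```

```text
t: 12.13
tool_pos: [0.5787, 0.0099, 0.0904]
eef_rot: [0.879, 1.384, -0.884]
contact_force: [-5.7, -3.9, 16.9]
gripper_width: 0.0153
[-5.7 -3.9 16.9] [-0.87  1.38  1.16] ('delta_mm', array([ 0.4,  1. , -0.2]), 'turn', np.float64(-8.0), 'yaw now', np.float64(-65.0))
t: 12.8
tool_pos: [0.5792, 0.0105, 0.0894]
eef_rot: [0.804, 1.417, -0.804]
contact_force: [0.7, -0.2, 0.3]
gripper_width: 0.05
t: 13.22
tool_pos: [0.5811, 0.0114, 0.2242]
eef_rot: [0.806, 1.412, -0.801]
contact_force: [0.5, 0.6, 0.3]
gripper_width: 0.05
[ 0.58  0.5  -0.95  1.66  0.43  1.2   0.07] ('delta_mm', array([   3. , -118.5, -116. ]), 'turn', np.float64(-59.2), 'yaw now', np.float64(-59.2))
```

View pics/s4.png

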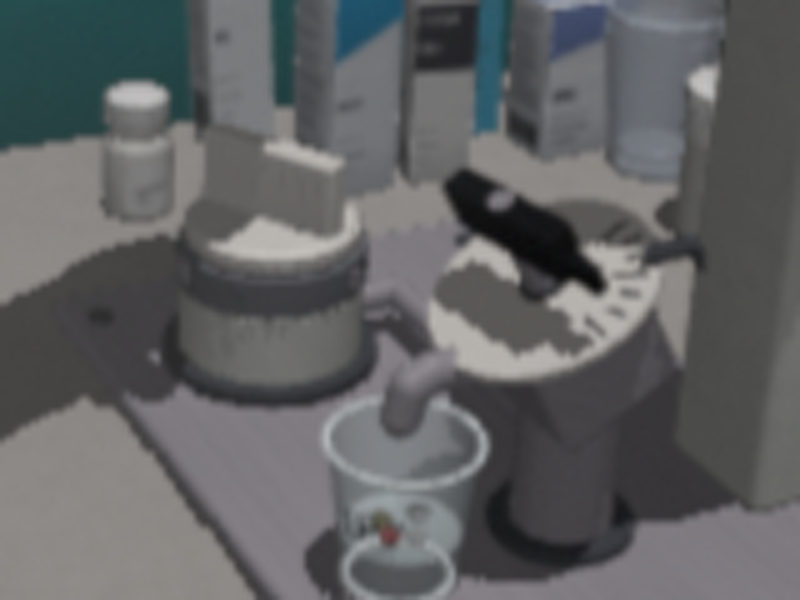

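```bash
python3 -m jog '{"delta_pos":[[0,-0.036,0.016],[0,-0.072,0.032],[0,-0.108,0.049],[0,-0.144,0.065],[0,-0.18,0.082],[0,-0.216,0.098],[0,-0.252,0.115],[0,-0.288,0.131]],"turn":[-7,-14,-21,-28,-35,-42,-49,-56]}' 0
cat > dial.py <<'E'
from h import *
P={n:cams.grab_frame(n) for n in("top","side")}
s=arm.observe();print(s["t"],s["joint_positions"].round(2),go([.55,-.2,.22],0))
for t in ["dial","handle_grip","tab_tip","cap_bar","lock_line"]:
    uv={}
    for n,p in P.items():
        r=finder.spot_point(t,p)
        if r: uv[n]=r[0]["location"]; print(t,n,np.round(r[0]["location"],1),round(r[0]["confidence"],2),end=" | ")
    if len(uv)==2:
        X,e=tri([P[n] for n in uv],list(uv.values())); print(np.round(X,4),np.round(e,4))
    else: print()
f=lambda im,a,b,w,h:cv2.resize(im[b:b+h,a:a+w,::-1],(400,300),interpolation=cv2.INTER_CUBIC)
t=P["top"]["img"];sd=P["side"]["img"]
c=np.vstack([np.hstack([f(t,236,180,64,48),f(t,312,150,64,48)]),np.hstack([f(sd,300,205,80,60),f(t,240,130,160,120)])])
import sys
cv2.imwrite("pics/"+sys.argv[1],np.clip(c*1.5,0,255).astype(np.uint8))
E
python3 dial.py c3.png
```

```text
t: 13.93
tool_pos: [0.3993, -0.2483, 0.2184]
eef_rot: [0.055, 1.571, -0.055]
contact_force: [0.8, -0.4, -0.9]
gripper_width: 0.0013
14.0333 [ 1.49  0.43 -1.29  1.91  0.45  1.15  1.52] ('delta_mm', array([ -3.5,  66.9, 149.4]), 'turn', np.float64(-4.7), 'yaw now', np.float64(-4.7))
dial top [341.7 180.4] 0.65 | dial side [274.3 210.5] 0.74 | [ 0.5638 -0.1307  0.1852] [0.0439 0.0439]
handle_grip top [344.7 187. ] 0.79 | handle_grip side [319.3 226.8] 0.94 | [ 0.5996 -0.1557  0.1454] [0.002 0.002]
tab_tip top [357.3 163.5] 0.62 | tab_tip side [355.2 226.7] 0.64 | [ 0.6518 -0.1855  0.1489] [0.0027 0.0027]
cap_bar top [264.4 203.7] 0.63 | cap_bar side [269.3 210.9] 0.79 | [0.5726 0.0117 0.1104] [0.0043 0.0043]
lock_line side [319.1 223.9] 0.36 |
```

View pics/c3.png

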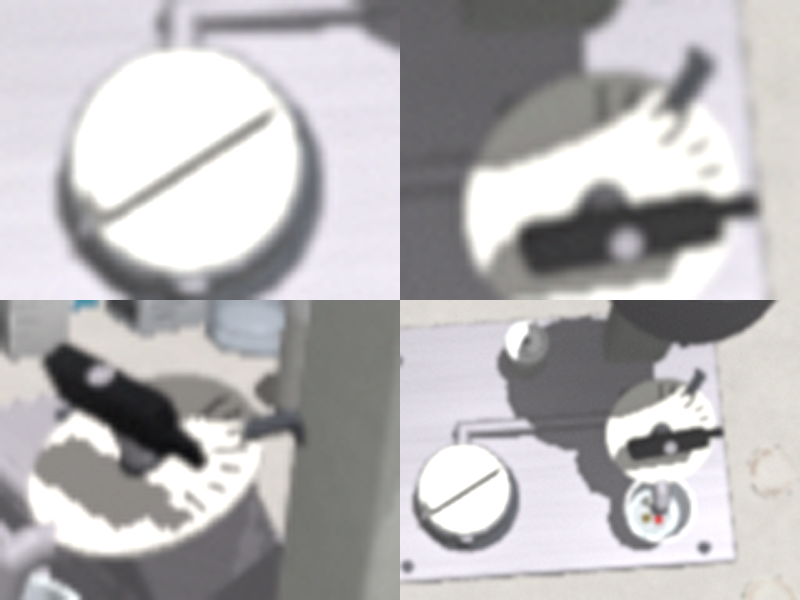

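```bash
cat > dfit.py <<'E'
from h import *
T=cams.grab_frame("top");S=cams.grab_frame("side")
obs=[(T,"c",0,44,348.2,188.9),(T,"h",46,32,369.1,183.1),(T,"h",-32,36,332.4,190),(T,"t",60,4,360.5,158.3),(T,"t",40,4,354.9,167.9),
(S,"c",0,44,320,220),(S,"h",46,32,340,237.4),(S,"h",-32,38,311,217),(S,"t",40,4,349,231.4),(S,"t",60,4,360.4,231.6),
(T,"c",0,32,346,187.7),(S,"c",0,32,320,224.5)]
def frame(psi):
    z=np.array([-np.sin(np.radians(28)),0,np.cos(np.radians(28))]);u=np.array([np.cos(np.radians(28)),0,np.sin(np.radians(28))]);r=np.array([0,-1,0.])
    M=R.from_euler("z",psi).as_matrix();return M@r,M@u,M@z
def pt(v,k,r,h):
    e,u,z=frame(v[3]); a={"c":0,"h":v[4],"t":v[5]}[k]
    return v[:3]+h*1e-3*z+r*1e-3*(np.cos(a)*e+np.sin(a)*u)
if __name__=="__main__":
    def res(v): return np.r_[np.concatenate([proj(p,pt(v,k,r,h))-[a,b] for p,k,r,h,a,b in obs]),(v[3]-.045)/.02]
    s=least_squares(res,[.615,-.155,.118,.05,.1,.9],loss="soft_l1");print(s.x.round(4),"psi,h,t deg",np.degrees(s.x[3:]).round(1));print(res(s.x)[:-1].reshape(-1,2).round(1).tolist())
    print("grip",pt(s.x,"c",0,32).round(4));np.save("dv.npy",s.x)
    # cap bar yaw, plate edges
    def w(u,v,z): return onz(T,[u,v],z)
    d=w(236+272/6.25,180+112/6.25,.11)-w(236+98/6.25,180+222/6.25,.11);print("cap yaw",np.degrees(np.arctan2(d[1],d[0])))
    for a,b in(((400,328),(600,318)),((405,580),(735,557)),((720,315),(735,557))):
        d=w(240+(b[0]-400)/2.5,130+(b[1]-300)/2.5,.012)-w(240+(a[0]-400)/2.5,130+(a[1]-300)/2.5,.012);print("edge",np.degrees(np.arctan2(d[1],d[0])))
    v,u=s.x,None
E
python3 dfit.py
```

```text
[ 0.6161 -0.1594  0.1206  0.0543  0.0873  0.938 ] psi,h,t deg [ 3.1  5.  53.7]
[[-0.3, -0.4], [0.1, 0.0], [-0.9, -0.1], [0.5, 0.9], [0.4, -0.7], [0.2, 1.1], [-1.3, -2.1], [0.0, 0.4], [-0.6, 0.1], [-1.3, -2.5], [0.8, -0.9], [2.5, 1.3]]
grip [ 0.6011 -0.1602  0.1489]
cap yaw -58.800849020831166
edge -88.71345336891765
edge -87.41200385374441
edge -179.8778514637436
```

Run:
```python
from h import *
print(go([.5575,-.190,.20],3),go([.5575,-.190,.141],3))
p=cams.grab_frame("top"); print("tank top centre",onz(p,[367,90],.43), "G+35:",.636)
```

```text
('delta_mm', array([ 19.5,  67.9, 151.3]), 'turn', np.float64(-7.3), 'yaw now', np.float64(-4.3)) ('delta_mm', array([ 78.5,  67.9, 151.3]), 'turn', np.float64(-7.3), 'yaw now', np.float64(-4.3))
tank top centre [ 0.67949345 -0.14719243  0.43      ] G+35: 0.636
```

```bash
python3 -m jog '{"delta_pos":[[0,0.015,0.035],[0,0.03,0.07],[0.005,0.045,0.105],[0.012,0.06,0.14],[0.025,0.068,0.151],[0.05,0.068,0.151],[0.078,0.068,0.151],[0.078,0.068,0.151]],"turn":[0,0,-2,-4,-7.3,-7.3,-7.3,-7.3]}' 0 20;  python3 - <<'E'
from h import *
s=arm.observe();print(s["joint_positions"].round(2),s["contact_force"].round(1),go([.580,-.190,.141],3),go([.591,-.189,.141],3))
p=cams.grab_frame("side"); save(p,"s5.png",(270,160,390,280),5)
E
```

```text
t: 15.35
tool_pos: [0.5545, -0.1902, 0.1366]
eef_rot: [-0.04, 1.577, 0.043]
contact_force: [-1.1, -0.0, -0.3]
gripper_width: 0.0004
[ 0.98  0.7  -1.09  1.73  0.67  1.15  1.31] [-1.1 -0.  -0.3] ('delta_mm', array([-4.6, -1.2, 25.5]), 'turn', np.float64(0.0), 'yaw now', np.float64(3.0)) ('delta_mm', array([-4.7, -0.7, 36.5]), 'turn', np.float64(0.0), 'yaw now', np.float64(3.0))
```

View pics/s5.png

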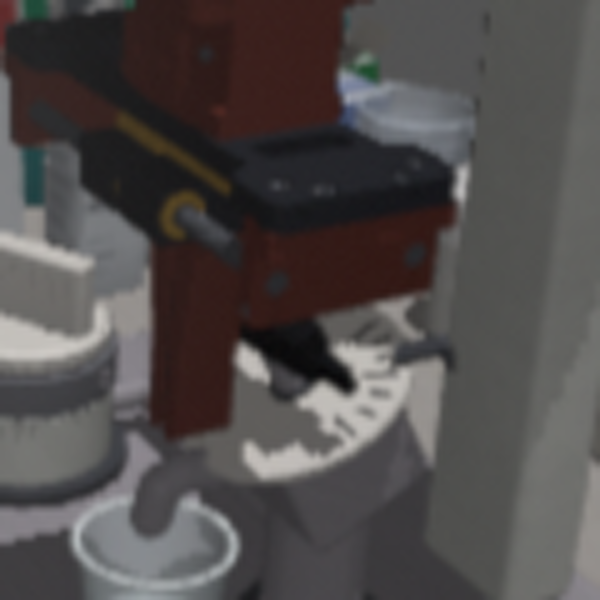

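```bash
python3 -m jog '{"delta_pos":[[-0.004,-0.001,0.006],[-0.004,-0.001,0.012],[-0.004,-0.001,0.018],[-0.004,-0.001,0.022],[-0.004,-0.001,0.025],[-0.004,-0.001,0.025]],"turn":[0,0,0,0,0,0]}'; python3 -m jog '{"delta_pos":[[0,0,0.002],[0,0,0.004],[0,0,0.004]],"turn":[0,0,0]}'
python3 - <<'E'
from h import *
s=arm.observe();print(s["contact_force"].round(1),go([.591,-.189,.141],3))
p=cams.grab_frame("side"); save(p,"s6.png",(270,160,390,280),5)
E
```

```text
t: 15.9
tool_pos: [0.5814, -0.1908, 0.146]
eef_rot: [-0.041, 1.573, 0.039]
contact_force: [-4.3, -0.1, 3.2]
gripper_width: 0.0005
t: 16.15
tool_pos: [0.5841, -0.1912, 0.1457]
eef_rot: [-0.041, 1.575, 0.039]
contact_force: [-9.3, -2.7, 5.1]
gripper_width: 0.0005
[-9.3 -2.7  5.1] ('delta_mm', array([4.7, 1.8, 7.1]), 'turn', np.float64(-0.1), 'yaw now', np.float64(2.9))
```

View pics/s6.png

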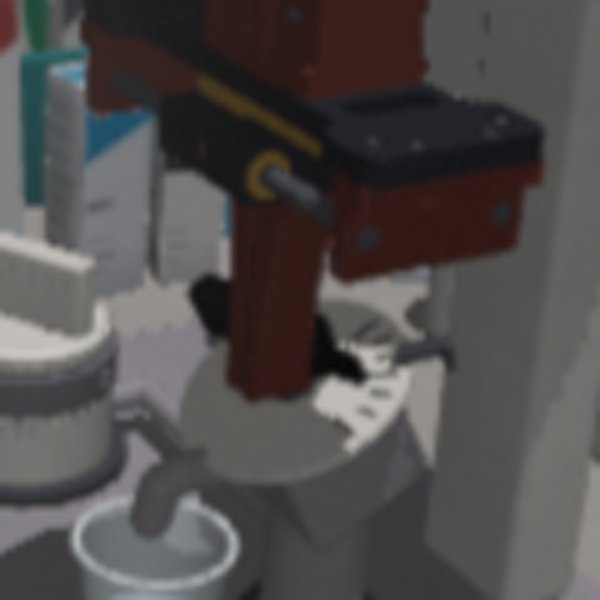

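```bash
cat > ang.py <<'E'
from h import *
import sys
from dfit import frame,pt
from scipy.ndimage import map_coordinates
v=np.load("dv.npy")
def est(p,full=False):
    g=p["img"].mean(2); out=[]
    for a in np.radians(np.arange(-5,80,.5)):
        e,u,z=frame(v[3]);c=np.cos(a)*e+np.sin(a)*u;n=-np.sin(a)*e+np.cos(a)*u
        def I(rs,off,h): 
            q=np.array([proj(p,v[:3]+h*z+r*c+o*n) for r in rs for o in off]);return map_coordinates(g,[q[:,1],q[:,0]],order=1).mean()
        tip=np.arange(.035,.046,.002)
        s=-I(tip,(-.001,.001),.032)+.5*I(tip,(-.008,),.032)+.5*I(tip,(.008,),.032)
        if full:
            b=np.arange(-.030,.031,.004); s+=-I(b,(-.004,0,.004),.044)+.5*I(b,(-.013,),.044)+.5*I(b,(.013,),.044)
        out.append((s,np.degrees(a)))
    out.sort(reverse=True); return [(round(float(a),1),round(float(s),1)) for s,a in out[:3]]
for n in sys.argv[1:]:
    p=cams.grab_frame(n); print(n,"tip",est(p),"full",est(p,True))
s=arm.observe();print(s["contact_force"].round(1),go([.591,-.189,.145],3))
# angle from the pushing corner
e,u,z=frame(v[3]);G=v[:3]+.032*z;d=(s["tool_pos"]-G)[:2];f=np.array([-e[1],e[0]]);x=d@f+.010;rt=d@e[:2]-.0135
h=lambda a:(((rt-.007*np.sin(a))/np.cos(a))*np.sin(a)-.007*np.cos(a))*.883-.0056-x
A=np.radians(np.arange(0,75,.5));print("corner x,right",x.round(4),rt.round(4),"angle",np.degrees(A[np.argmin(abs(h(A)))]))
E
sed -i 's/^T=cams/if __name__!="__main__": raise_=0\nT=cams/' dfit.py; python3 ang.py side; python3 -m jog '{"delta_pos":[[0,0,0.0015],[0,0,0.003],[0,0,0.003]],"turn":[0,0,0]}'; python3 ang.py side
```

```text
side tip [(10.0, 121.3), (10.5, 121.3), (11.0, 120.2)] full [(10.5, 146.6), (11.0, 146.2), (10.0, 145.9)]
[-9.1 -2.3  4.4] ('delta_mm', array([0.7, 1.8, 7.1]), 'turn', np.float64(-0.1), 'yaw now', np.float64(2.9))
corner x,right -0.0087 0.0164 angle 12.5
t: 16.6
tool_pos: [0.587, -0.1913, 0.1458]
eef_rot: [-0.042, 1.575, 0.038]
contact_force: [-9.1, -2.7, 6.8]
gripper_width: 0.0007
side tip [(17.0, 79.4), (16.5, 79.4), (17.5, 78.8)] full [(17.0, 106.4), (17.5, 106.3), (16.5, 105.7)]
[-9.  -2.1  6.5] ('delta_mm', array([0.7, 2.1, 4.1]), 'turn', np.float64(-0.1), 'yaw now', np.float64(2.9))
corner x,right -0.0058 0.0167 angle 24.000000000000004
```

```bash
python3 -m jog '{"delta_pos":[[0,0.001,0.002],[0,0.002,0.003],[0,0.003,0.004],[0,0.003,0.004]],"turn":[0,0,0,0]}'; python3 ang.py side;  python3 -m jog '{"delta_pos":[[0,0.002,0.001],[0,0.004,0.002],[0,0.004,0.002]],"turn":[0,0,0]}'; python3 ang.py side
```

```text
t: 17.08
tool_pos: [0.5913, -0.1898, 0.146]
eef_rot: [-0.042, 1.574, 0.035]
contact_force: [-8.8, -6.0, 7.3]
gripper_width: 0.0004
side tip [(29.0, 74.9), (28.5, 74.7), (29.5, 74.0)] full [(29.0, 100.6), (29.5, 100.2), (28.5, 100.0)]
[-7.1 -6.5  7. ] ('delta_mm', array([ 1. ,  0.8, -0.2]), 'turn', np.float64(-0.2), 'yaw now', np.float64(2.8))
corner x,right -0.0014 0.0155 angle 42.5
t: 17.48
tool_pos: [0.5937, -0.1871, 0.1463]
eef_rot: [-0.042, 1.572, 0.033]
contact_force: [-4.5, -9.7, 6.1]
gripper_width: 0.0006
side tip [(33.0, 65.7), (32.5, 65.5), (33.5, 65.1)] full [(35.5, 88.7), (35.0, 88.5), (34.5, 87.8)]
[-5.7 -8.7  6.2] ('delta_mm', array([ 1.2, -1.8, -2.8]), 'turn', np.float64(-0.3), 'yaw now', np.float64(2.7))
corner x,right 0.0012 0.0129 angle 58.5
```

```bash
python3 -m jog '{"delta_pos":[[0,-0.008,-0.02],[0,-0.012,-0.05],[-0.02,-0.02,-0.09],[-0.05,-0.02,-0.13],[-0.07,-0.02,-0.16],[-0.07,-0.02,-0.17],[-0.07,-0.02,-0.17]],"turn":[0,0,0,0,0,0,0]}'; python3 ang.py side top
python3 - <<'E'
from h import *
t=cams.grab_frame("top");sd=cams.grab_frame("side")
f=lambda im,a,b,w,h:cv2.resize(im[b:b+h,a:a+w,::-1],(400,600),interpolation=cv2.INTER_CUBIC)
cv2.imwrite("pics/c4.png",np.clip(np.hstack([f(t["img"],322,150,48,72),f(sd["img"],300,190,64,96)])*1.6,0,255).astype(np.uint8))
E
```

```text
t: 18.22
tool_pos: [0.4237, -0.2128, 0.2168]
eef_rot: [-0.041, 1.571, 0.036]
contact_force: [0.9, 0.0, 0.1]
gripper_width: 0.0002
side tip [(32.5, 72.0), (33.0, 72.0), (33.5, 71.3)] full [(35.0, 109.4), (35.5, 109.4), (34.5, 108.7)]
top tip [(47.0, 102.6), (46.5, 102.0), (47.5, 101.5)] full [(47.0, 163.9), (46.5, 163.6), (47.5, 162.5)]
[ 0.5 -0.2  0.5] ('delta_mm', array([ 70.5,  14. , 165.2]), 'turn', np.float64(-0.0), 'yaw now', np.float64(3.0))
corner x,right -0.1669 0.0282 angle 0.0
```

```bash
cat > jf.py <<'E'
from h import *
from dfit import frame
from scipy.ndimage import map_coordinates
from scipy.optimize import differential_evolution
P={n:cams.grab_frame(n) for n in("top","side")}
def strip(p,g,D,fr,a,rs,half,h,sh):
    e,u,z=fr;c=np.cos(a)*e+np.sin(a)*u;n=-np.sin(a)*e+np.cos(a)*u
    def I(offs):
        q=np.array([proj(p,D+h*z+r*c+o*n) for r in rs for o in offs])+sh
        return map_coordinates(g,[q[:,1],q[:,0]],order=1).clip(30,130).mean()
    return -I((-.5*half,.5*half))+.5*I((-half-.004,))+.5*I((half+.004,))
def ends(p,g,D,fr,a,r,h,sh):   # dark just inside r, bright just outside
    e,u,z=fr;c=np.cos(a)*e+np.sin(a)*u
    q=np.array([proj(p,D+h*z+(r+k)*c) for k in(-np.sign(r)*.003,np.sign(r)*.003)])+sh
    i=map_coordinates(g,[q[:,1],q[:,0]],order=1).clip(30,130);return i[1]-i[0]
def dialedge(p,g,D,fr,sh,rng):
    e,u,z=fr;o=[]
    for r in(.0435,.0485):
        q=np.array([proj(p,D+r*(np.cos(t)*e+np.sin(t)*u)) for t in rng])+sh; o.append(map_coordinates(g,[q[:,1],q[:,0]],order=1).clip(30,130).mean())
    return o[0]-o[1]
def score(w,ns,parts=False):
    D=w[:3];fr=frame(w[3]);S=0;out={}
    for i,n in enumerate(ns):
        p=P[n];g=p["img"].mean(2);sh=np.zeros(2) if n=="top" else w[6:8]
        b=strip(p,g,D,fr,w[4],np.arange(-.028,.029,.008),.007,.044,sh)
        t=strip(p,g,D,fr,w[4],np.arange(.035,.046,.003),.003,.032,sh)
        k=strip(p,g,D,fr,w[5],np.arange(.042,.059,.004),.0045,.004,sh)
        x=ends(p,g,D,fr,w[4],.046,.032,sh)+ends(p,g,D,fr,w[4],-.032,.044,sh)+ends(p,g,D,fr,w[5],.060,.004,sh)
        d=dialedge(p,g,D,fr,sh,np.radians(np.arange(-150,20,8)) if n=="side" else np.radians(np.r_[np.arange(-40,30,8),np.arange(150,220,8)]))
        out[n]=np.round([b,t,k,x,d],0); S+=b+t+k+.3*x+.5*d
    S-=10*((w[3]-.054)/.02)**2*.5+5*np.sum(w[6:8]**2)
    return out if parts else -S
if __name__=="__main__":
    v=np.load("dv.npy")
    for ns in(["top","side"],["top"]):
        B=[(v[0]-.006,v[0]+.006),(v[1]-.006,v[1]+.006),(v[2]-.006,v[2]+.006),(0,.1),(.5,1.0),(.7,1.2),(-3,3),(-3,3)]
        r=differential_evolution(score,B,args=(ns,),seed=0,popsize=8,maxiter=60,tol=1e-4)
        print(ns,r.x[:3].round(4),"psi,h,t",np.degrees(r.x[3:6]).round(1),"shift",r.x[6:].round(1),round(r.fun,1),score(r.x,ns,True))
        if len(ns)==2: np.save("dv2.npy",r.x)
E
time python3 jf.py
```

```text
['top', 'side'] [ 0.6175 -0.1567  0.1202] psi,h,t [ 2.7 44.4 52.5] shift [ 0.4 -0.1] -471.0 {'top': array([ 64.,  75.,  51., 199.,  21.]), 'side': array([ 43.,  43.,  44., 224.,  32.])}
['top'] [ 0.6199 -0.1572  0.1146] psi,h,t [ 3.  41.8 50.4] shift [-0. -0.] -265.7 {'top': array([ 70.,  76.,  52., 197.,  18.])}
real	4m4.128s
user	3m49.734s
sys	0m21.337s
```

```bash
sed -i 's/dv.npy/dv2.npy/; s/^    p=cams.grab_frame(n); print.*/    p=cams.grab_frame(n); print(n,"full",est(p,True)[:1])/' ang.py; python3 -m jog '{"delta_pos":[[-0.0,0.01,0.04],[0.0,0.01,0.08],[0.03,0.01,0.11],[0.06,0.01,0.13],[0.071,0.01,0.15],[0.071,0.01,0.153],[0.071,0.01,0.153]],"turn":[0,0,0,0,0,0,0]}'
python3 - <<'E'
from h import *
print(go([.5937,-.1871,.146],3),go([.5937,-.1895,.146],3))
E
```

```text
t: 19.3
tool_pos: [0.5786, -0.1922, 0.1435]
eef_rot: [-0.04, 1.572, 0.044]
contact_force: [-0.6, -0.3, 1.2]
gripper_width: 0.0007
('delta_mm', array([-2.5,  4.2, 15.3]), 'turn', np.float64(0.1), 'yaw now', np.float64(3.1)) ('delta_mm', array([-2.6,  1.9, 15.2]), 'turn', np.float64(0.1), 'yaw now', np.float64(3.1))
```

```bash
python3 -m jog '{"delta_pos":[[-0.0025,0.002,0.005],[-0.0025,0.002,0.01],[-0.0025,0.003,0.014],[-0.0025,0.0042,0.0153],[-0.0025,0.0042,0.0153]],"turn":[0,0,0,0,0]}'; python3 ang.py side;  python3 -m jog '{"delta_pos":[[0,0.0005,0.0005],[0,0.001,0.001],[0,0.001,0.001],[0,0.001,0.001]],"turn":[0,0,0,0]}'; python3 ang.py side
```

```text
t: 19.72
tool_pos: [0.5933, -0.1887, 0.1477]
eef_rot: [-0.041, 1.57, 0.04]
contact_force: [-0.3, 0.1, -0.1]
gripper_width: 0.0005
side full [(43.0, 78.4)]
[ 0.1 -0.5  0.4] ('delta_mm', array([ 2.1, -0. , -1.9]), 'turn', np.float64(-0.1), 'yaw now', np.float64(2.9))
corner x,right -0.0011 0.0174 angle 39.0
t: 20.2
tool_pos: [0.5938, -0.1881, 0.1469]
eef_rot: [-0.041, 1.571, 0.04]
contact_force: [-1.1, -1.3, 1.8]
gripper_width: 0.0004
side full [(43.5, 79.4)]
[-1.8 -1.1  0.1] ('delta_mm', array([ 1.8, -0.9, -2.8]), 'turn', np.float64(-0.1), 'yaw now', np.float64(2.9))
corner x,right -0.0002 0.0166 angle 43.5
```

```bash
python3 -m jog '{"delta_pos":[[0,0.0005,0.0005],[0,0.001,0.001],[0,0.0015,0.0015],[0,0.0015,0.0015],[0,0.0015,0.0015]],"turn":[0,0,0,0,0]}'; python3 ang.py side;  python3 -m jog '{"delta_pos":[[0,0.0007,0],[0,0.0015,0],[0,0.0015,0],[0,0.0015,0]],"turn":[0,0,0,0]}'; python3 ang.py side
```

```text
t: 20.77
tool_pos: [0.5944, -0.1876, 0.1469]
eef_rot: [-0.041, 1.573, 0.038]
contact_force: [-6.7, -5.7, 5.0]
gripper_width: 0.0007
side full [(44.5, 81.1)]
[-5.5 -5.2  4. ] ('delta_mm', array([ 1.9, -1.3, -3.5]), 'turn', np.float64(-0.1), 'yaw now', np.float64(2.9))
corner x,right 0.0004 0.0162 angle 46.5
t: 21.25
tool_pos: [0.5947, -0.1871, 0.147]
eef_rot: [-0.042, 1.572, 0.036]
contact_force: [-4.6, -6.7, 4.5]
gripper_width: 0.0003
side full [(45.5, 82.6)]
[-4.6 -7.7  4.8] ('delta_mm', array([ 2.1, -1.7, -3.8]), 'turn', np.float64(-0.2), 'yaw now', np.float64(2.8))
corner x,right 0.0007 0.0158 angle 48.5
```

```bash
python3 -m jog '{"delta_pos":[[0,0.0007,0.0003],[0,0.0015,0.0006],[0,0.002,0.001],[0,0.002,0.001]],"turn":[0,0,0,0]}'; python3 ang.py side;  python3 -m jog '{"delta_pos":[[0,0.0007,0],[0,0.0015,0],[0,0.0015,0],[0,0.0015,0]],"turn":[0,0,0,0]}'; python3 ang.py side
```

```text
t: 21.73
tool_pos: [0.5961, -0.1858, 0.1476]
eef_rot: [-0.042, 1.571, 0.035]
contact_force: [-4.8, -8.8, 7.3]
gripper_width: 0.0003
side full [(51.0, 80.3)]
[-4.5 -9.1  6.6] ('delta_mm', array([ 2.6, -2.9, -5.3]), 'turn', np.float64(-0.2), 'yaw now', np.float64(2.8))
corner x,right 0.0022 0.0145 angle 56.0
t: 22.22
tool_pos: [0.5964, -0.1848, 0.1476]
eef_rot: [-0.042, 1.57, 0.034]
contact_force: [-2.8, -10.8, 6.4]
gripper_width: 0.0003
side full [(54.5, 78.0)]
[-2.6 -9.8  6.2] ('delta_mm', array([ 2.7, -3.9, -5.7]), 'turn', np.float64(-0.2), 'yaw now', np.float64(2.8))
corner x,right 0.0026 0.0135 angle 59.99999999999999
```

```bash
python3 -m jog '{"delta_pos":[[0,-0.008,-0.015],[0,-0.012,-0.05],[-0.02,-0.02,-0.09],[-0.05,-0.02,-0.13],[-0.07,-0.02,-0.16],[-0.07,-0.02,-0.17],[-0.07,-0.02,-0.17]],"turn":[0,0,0,0,0,0,0]}'
cat > loc.py <<'E'
import jf; from jf import *
from scipy.optimize import minimize
w0=np.load("dv2.npy")
for ns in(["top","side"],["top"]):
  best=None
  for h in(50,54,58):
    w=w0.copy();w[4]=np.radians(h)
    sim=np.vstack([w]+[w+d for d in np.diag([.002,.002,.002,.01,.06,.03,.5,.5])])
    r=minimize(score,w,args=(ns,),method="Nelder-Mead",options=dict(initial_simplex=sim,maxfev=350))
    if best is None or r.fun<best.fun: best=r
  print(ns,best.x[:3].round(4),"psi,h,t",np.degrees(best.x[3:6]).round(1),best.x[6:].round(1),round(best.fun,1),score(best.x,ns,True))
# pose fixed, angles only, from top
D=w0[:3]; fr=frame(w0[3]); p=P["top"];g=p["img"].mean(2)
A=np.radians(np.arange(35,75,.5))
sc=lambda rs,h_,z:np.array([strip(p,g,D,fr,a,rs,h_,z,np.zeros(2)) for a in A])
b=sc(np.arange(-.028,.029,.008),.007,.044);t=sc(np.arange(.035,.046,.003),.003,.032);k=sc(np.arange(.052,.059,.003),.0045,.004)
print("top fixed: bar",np.degrees(A[b.argmax()]),"bar+ptr",np.degrees(A[(b+t).argmax()]),"tab",np.degrees(A[k.argmax()]))
s=P["side"]
f=lambda im,a,b,w,h:cv2.resize(im[b:b+h,a:a+w,::-1],(400,600),interpolation=cv2.INTER_CUBIC)
cv2.imwrite("pics/c5.png",np.clip(np.hstack([f(p["img"],322,150,48,72),f(s["img"],300,190,64,96)])*1.6,0,255).astype(np.uint8))
E
time python3 loc.py
```

```text
t: 22.95
tool_pos: [0.4256, -0.2103, 0.218]
eef_rot: [-0.041, 1.57, 0.037]
contact_force: [0.5, -0.0, -0.6]
gripper_width: 0.0004
['top', 'side'] [ 0.6178 -0.1565  0.1207] psi,h,t [ 2.6 53.9 51.9] [0.1 0. ] -456.4 {'top': array([ 62.,  71.,  45., 213.,  22.]), 'side': array([ 36.,  44.,  45., 214.,  29.])}
['top'] [ 0.6183 -0.1561  0.1195] psi,h,t [ 3.  52.5 50. ] [0. 0.] -256.6 {'top': array([ 65.,  72.,  45., 215.,  20.])}
top fixed: bar 54.5 bar+ptr 54.5 tab 52.0
real	0m50.779s
user	0m44.348s
sys	0m4.005s
```

View pics/c5.png

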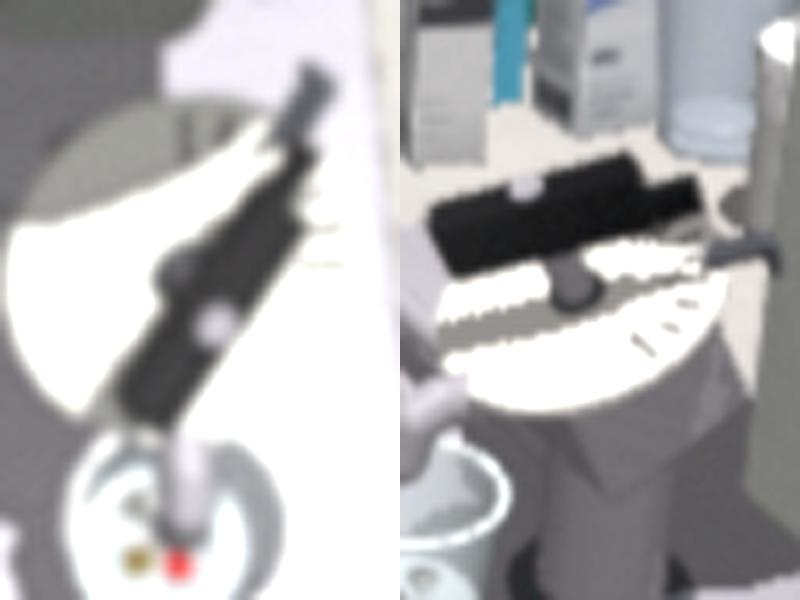

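```bash
cat > m.py <<'E'
from h import *
from dfit import frame
from scipy.ndimage import map_coordinates
w=np.load("dv2.npy");D=w[:3];e,u,z=frame(w[3]);p=cams.grab_frame("top");g=p["img"].mean(2);np.save("top_now.npy",p["img"])
cr=lambda X:((proj(p,X)-[322,150]+.5)*8.333-.5).round(0)
print("D",cr(D),"h20",cr(D+.02*z),"screw",cr(D+.044*z))
for h in(50,52.5,54,56):
    a=np.radians(h);c=np.cos(a)*e+np.sin(a)*u
    print(h,"tail",cr(D+.044*z-.032*c),"tip",cr(D+.032*z+.046*c),"tab in/mid/out",cr(D+.004*z+.04*c),cr(D+.004*z+.05*c),cr(D+.004*z+.06*c))
# sub-pixel ridge: cross profiles, parabola-free centroid of darkness
def ridge(g,h,rs,half,a0):
    c=np.cos(a0)*e+np.sin(a0)*u;n=-np.sin(a0)*e+np.cos(a0)*u;o=np.arange(-half,half+1e-6,.0005);out=[]
    for r in rs:
        q=np.array([proj(p,D+h*z+r*c+k*n) for k in o]);i=map_coordinates(g,[q[:,1],q[:,0]],order=1)
        th=(i.min()+min(i[0],i[-1]))/2; m=i<th
        j=i.argmin();l=j
        while l>0 and m[l-1]:l-=1
        k=j
        while k<len(o)-1 and m[k+1]:k+=1
        out.append((o[l]+o[k])/2)
    return np.array(out)
a0=np.radians(53)
rs=np.arange(-.028,.031,.004);b=ridge(g,.044,rs,.016,a0);print("bar off mm",(b*1e3).round(1));f=np.polyfit(rs,b,1);print("bar angle",53+np.degrees(f[0]),"axis off mm",f[1]*1e3)
rt=np.arange(.036,.046,.002);t=ridge(g,.032,rt,.009,a0);print("pointer off",(t*1e3).round(1),"->",53+np.degrees(np.mean(t)/.040))
for nm,im in(("now",g),("top1",cv2.imread("pics/top1.png").mean(2))):
    rk=np.arange(.042,.0595,.002);k=ridge(im,.004,rk,.010,a0);print(nm,"tab off",(k*1e3).round(1),"->",53+np.degrees(np.median(k/rk)))
E
python3 m.py
```

```text
D [175. 270.] h20 [189. 292.] screw [207. 319.]
50 tail [124. 421.] tip [319. 157.] tab in/mid/out [279. 149.] [305. 117.] [330.  85.]
52.5 tail [129. 425.] tip [312. 152.] tab in/mid/out [274. 145.] [298. 112.] [322.  79.]
54 tail [132. 426.] tip [308. 149.] tab in/mid/out [270. 143.] [294. 109.] [317.  76.]
56 tail [135. 428.] tip [303. 146.] tab in/mid/out [266. 140.] [288. 106.] [310.  71.]
bar off mm [0.  0.8 1.  1.  1.  1.3 2.  8.  8.3 3.  3.5 3.  2.5 2.  2. ]
bar angle 55.77526432016493 axis off mm 2.6166666666666827
pointer off [0.3 0.5 0.5 1.3 2.3 5.3] -> 55.38732414637845
now tab off [-7.  -3.5 -1.7 -1.2 -1.  -0.7 -0.7 -0.5  0. ] -> 51.85408440973836
top1 tab off [-1.2 -1.2 -1.  -1.  -1.  -0.7 -0.7 -0.5  0. ] -> 51.85408440973836
```

```bash
cat > tail.py <<'E'
from h import *
from dfit import frame
from scipy.optimize import brentq
v=np.load("dv2.npy");e,u,z=frame(v[3]);G=v[:3]+.032*z;s=arm.observe()
d=(s["tool_pos"]-G)[:2];f=np.array([-e[1],e[0]]);X=(d@f+.010+.0056)/.883;r=d@e[:2]-.0135
A=np.radians(np.arange(20,80,.1));print("F",s["contact_force"].round(1),"X,right",X.round(4),r.round(4),"angle",np.degrees(A[abs(-np.sin(A)*r+np.cos(A)*X+.007).argmin()]).round(1),go(np.r_[.570,-.176,.140],3))
E
python3 tail.py
```

```text
F [-0.7  1.1  0.1] X,right -0.1825 0.0297 angle 79.9 ('delta_mm', array([ 76.6,  25.3, 143.5]), 'turn', np.float64(0.0), 'yaw now', np.float64(3.0))
```

```bash
python3 -m jog '{"delta_pos":[[0,0.005,0.035],[0,0.01,0.07],[0,0.015,0.105],[0.01,0.021,0.135],[0.035,0.021,0.1435],[0.06,0.021,0.1435],[0.074,0.021,0.1435],[0.074,0.021,0.1435]],"turn":[0,0,0,0,0,0,0,0]}'; python3 tail.py; python3 -m jog '{"delta_pos":[[0,0.002,0],[0,0.004,0],[0,0.006,0],[0,0.006,0]],"turn":[0,0,0,0]}'; python3 tail.py
```

```text
t: 24.07
tool_pos: [0.568, -0.1808, 0.1394]
eef_rot: [-0.04, 1.576, 0.043]
contact_force: [-0.5, -0.5, 0.1]
gripper_width: 0.0003
F [ 1.  -0.6  0.9] X,right -0.0209 0.0086 angle 79.9 ('delta_mm', array([3.1, 5.2, 0.7]), 'turn', np.float64(-0.0), 'yaw now', np.float64(3.0))
t: 24.5
tool_pos: [0.5697, -0.1751, 0.144]
eef_rot: [-0.041, 1.569, 0.04]
contact_force: [0.1, 0.3, 0.5]
gripper_width: 0.0008
F [-0.4 -0.7  0. ] X,right -0.0207 0.0029 angle 78.5 ('delta_mm', array([ 3.5, -0.5,  0.5]), 'turn', np.float64(-0.0), 'yaw now', np.float64(3.0))
```

```bash
python3 -m jog '{"delta_pos":[[0.003,0.002,0],[0.003,0.004,0],[0.003,0.006,0],[0.003,0.0065,0],[0.003,0.0065,0]],"turn":[0,0,0,0,0]}'; python3 tail.py; python3 -m jog '{"delta_pos":[[0,0.0005,0],[0,0.001,0],[0,0.001,0]],"turn":[0,0,0]}'; python3 tail.py;  python3 -m jog '{"delta_pos":[[0,0.0005,0],[0,0.001,0],[0,0.001,0]],"turn":[0,0,0]}'; python3 tail.py
```

```text
t: 25.02
tool_pos: [0.5691, -0.1685, 0.1399]
eef_rot: [-0.041, 1.57, 0.041]
contact_force: [-0.5, 0.3, 0.6]
gripper_width: 0.0006
F [-0.2 -0.3 -0.5] X,right -0.0208 -0.0037 angle 60.5 ('delta_mm', array([-0.1, -7.2,  0.5]), 'turn', np.float64(-0.0), 'yaw now', np.float64(3.0))
t: 25.37
tool_pos: [0.569, -0.1678, 0.1399]
eef_rot: [-0.04, 1.57, 0.041]
contact_force: [-0.1, -0.7, -0.4]
gripper_width: 0.0009
F [ 0.7 -0.2  0.6] X,right -0.0208 -0.0046 angle 58.3 ('delta_mm', array([-0.1, -8.1,  0.6]), 'turn', np.float64(-0.0), 'yaw now', np.float64(3.0))
t: 25.72
tool_pos: [0.569, -0.1669, 0.14]
eef_rot: [-0.041, 1.57, 0.041]
contact_force: [-0.4, -0.4, 0.4]
gripper_width: 0.0002
F [ 0.2 -0.3 -0.1] X,right -0.0208 -0.0056 angle 56.0 ('delta_mm', array([-0.1, -9.1,  0.6]), 'turn', np.float64(-0.0), 'yaw now', np.float64(3.0))
```

```bash
for i in 1; do python3 -m jog '{"delta_pos":[[0,0.0005,0],[0,0.0005,0]],"turn":[0,0]}' >/dev/null; python3 tail.py;  python3 -m jog '{"delta_pos":[[0,0.0005,0],[0,0.0005,0]],"turn":[0,0]}'>/dev/null; python3 tail.py; python3 -m jog '{"delta_pos":[[0,0.0005,0],[0,0.0005,0]],"turn":[0,0]}'>/dev/null; python3 tail.py; done; python3 ang.py side
```

```text
F [-0.4 -1.2  0.5] X,right -0.0208 -0.006 angle 55.1 ('delta_mm', array([-0.1, -9.5,  0.6]), 'turn', np.float64(-0.0), 'yaw now', np.float64(3.0))
F [ 0.1 -2.5 -0.1] X,right -0.0209 -0.0063 angle 54.4 ('delta_mm', array([-0.1, -9.8,  0.6]), 'turn', np.float64(-0.1), 'yaw now', np.float64(2.9))
F [ 0.2 -4.1 -0.4] X,right -0.0209 -0.0067 angle 53.7 ('delta_mm', array([ -0.1, -10.1,   0.7]), 'turn', np.float64(-0.1), 'yaw now', np.float64(2.9))
side full [(53.5, 69.2)]
[-0.1 -3.7 -0.5] ('delta_mm', array([ -5.1, -24.3,  20.9]), 'turn', np.float64(-0.1), 'yaw now', np.float64(2.9))
corner x,right -0.024 -0.0067 angle 53.5
```

```bash
python3 -m jog '{"delta_pos":[[0,0.0005,0],[0,0.0005,0]],"turn":[0,0]}' >/dev/null; python3 tail.py;  python3 -m jog '{"delta_pos":[[0,0.0005,0],[0,0.0005,0]],"turn":[0,0]}'>/dev/null; python3 tail.py; python3 -m jog '{"delta_pos":[[0,0.0003,0],[0,0.0005,0]],"turn":[0,0]}'>/dev/null; python3 tail.py; python3 ang.py side
```

```text
F [-0.  -5.6  0.2] X,right -0.021 -0.0069 angle 53.3 ('delta_mm', array([ -0.1, -10.4,   0.7]), 'turn', np.float64(-0.1), 'yaw now', np.float64(2.9))
F [ 0.6 -5.8  0.5] X,right -0.021 -0.0071 angle 53.0 ('delta_mm', array([ -0.1, -10.5,   0.7]), 'turn', np.float64(-0.1), 'yaw now', np.float64(2.9))
F [ 0.1 -6.4  0.6] X,right -0.021 -0.0074 angle 52.2 ('delta_mm', array([ -0.1, -10.9,   0.7]), 'turn', np.float64(-0.1), 'yaw now', np.float64(2.9))
side full [(51.5, 72.8)]
[-0.5 -6.5 -0.2] ('delta_mm', array([ -5. , -24.9,  21. ]), 'turn', np.float64(-0.1), 'yaw now', np.float64(2.9))
corner x,right -0.0241 -0.0074 angle 52.0
```

Retract and measure again.

```bash
python3 -m jog '{"delta_pos":[[0,-0.01,-0.003],[0,-0.02,-0.02],[-0.02,-0.03,-0.06],[-0.05,-0.04,-0.1],[-0.07,-0.045,-0.135],[-0.07,-0.045,-0.145],[-0.07,-0.045,-0.145]],"turn":[0,0,0,0,0,0,0]}'; python3 m.py | tail -6; python3 loc.py
```

```text
t: 28.3
tool_pos: [0.4233, -0.2174, 0.2109]
eef_rot: [-0.04, 1.572, 0.037]
contact_force: [0.8, -0.7, 0.3]
gripper_width: 0.0003
56 tail [135. 428.] tip [303. 146.] tab in/mid/out [266. 140.] [288. 106.] [310.  71.]
bar off mm [0.8 1.5 1.3 1.3 1.3 1.3 2.  8.  8.  3.  3.3 2.5 2.3 1.5 1.3]
bar angle 54.483551433820885 axis off mm 2.600000000000016
pointer off [-0.5 -0.5 -0.2  0.5  1.3  5.5] -> 54.43239448782707
now tab off [-7.5 -3.5 -1.7 -1.2 -1.  -0.7 -0.7 -0.5  0. ] -> 51.85408440973836
top1 tab off [-1.2 -1.2 -1.  -1.  -1.  -0.7 -0.7 -0.5  0. ] -> 51.85408440973836
['top', 'side'] [ 0.6177 -0.1565  0.1206] psi,h,t [ 2.6 53.  51.9] [ 0.2 -0. ] -461.3 {'top': array([ 63.,  75.,  44., 220.,  23.]), 'side': array([ 36.,  43.,  45., 216.,  29.])}
['top'] [ 0.618  -0.1561  0.1196] psi,h,t [ 3.  51.7 50.6] [0. 0.] -261.8 {'top': array([ 65.,  76.,  43., 224.,  21.])}
top fixed: bar 53.5 bar+ptr 53.0 tab 52.0
```

```bash
python3 -m jog '{"delta_pos":[[0,0.015,0.04],[0,0.03,0.08],[0.01,0.035,0.115],[0.035,0.038,0.142],[0.06,0.038,0.145],[0.07,0.038,0.145],[0.07,0.038,0.145]],"turn":[0,0,0,0,0,0,0]}'; python3 tail.py
```

```text
t: 29.23
tool_pos: [0.5685, -0.1691, 0.1368]
eef_rot: [-0.041, 1.575, 0.045]
contact_force: [-0.7, -0.2, -0.7]
gripper_width: 0.0005
F [ 1.2 -0.4  0.6] X,right -0.0207 -0.0027 angle 63.1 ('delta_mm', array([-0.4, -6.2,  0.5]), 'turn', np.float64(0.0), 'yaw now', np.float64(3.0))
```

```bash
python3 -m jog '{"delta_pos":[[0,0.001,0],[0,0.002,0],[0,0.003,0],[0,0.0035,0],[0,0.0035,0]],"turn":[0,0,0,0,0]}' >/dev/null; python3 tail.py; for i in 1; do python3 -m jog '{"delta_pos":[[0,0.0005,0],[0,0.001,0],[0,0.001,0]],"turn":[0,0,0]}' >/dev/null; python3 tail.py; python3 -m jog '{"delta_pos":[[0,0.0005,0],[0,0.0008,0],[0,0.0008,0]],"turn":[0,0,0]}'>/dev/null; python3 tail.py; done; python3 ang.py side | head -1
```

```text
F [ 0.2 -0.1 -0.5] X,right -0.0209 -0.005 angle 57.5 ('delta_mm', array([ 0.2, -8.5,  0.6]), 'turn', np.float64(-0.1), 'yaw now', np.float64(2.9))
F [0.1 0.5 0.1] X,right -0.0209 -0.0062 angle 54.6 ('delta_mm', array([-0.1, -9.7,  0.6]), 'turn', np.float64(-0.0), 'yaw now', np.float64(3.0))
F [0.  0.  0.4] X,right -0.0208 -0.007 angle 52.8 ('delta_mm', array([ -0.1, -10.5,   0.6]), 'turn', np.float64(-0.0), 'yaw now', np.float64(3.0))
side full [(46.5, 80.7)]
```

```bash
python3 -m jog '{"delta_pos":[[0,-0.01,-0.003],[0,-0.02,-0.02],[-0.02,-0.03,-0.06],[-0.05,-0.04,-0.1],[-0.07,-0.045,-0.135],[-0.07,-0.045,-0.145],[-0.07,-0.045,-0.145]],"turn":[0,0,0,0,0,0,0]}';python3 ang.py side top| head -2; python3 m.py | tail -5; sed -i 's/(50,54,58)/(45,49,53)/' loc.py; python3 loc.py
```

```text
t: 31.28
tool_pos: [0.423, -0.2206, 0.2109]
eef_rot: [-0.04, 1.572, 0.034]
contact_force: [0.9, -0.7, 0.0]
gripper_width: 0.0001
side full [(48.0, 97.6)]
top full [(49.0, 216.1)]
 -0.5]
bar angle 50.59562353829029 axis off mm 2.600000000000015
pointer off [-2.2 -2.5 -2.5 -2.7 -3.   7.5] -> 51.68697171949187
now tab off [-10.   -1.2  -1.   -1.   -1.2  -0.7  -0.7  -0.5   0. ] -> 51.8063379268108
top1 tab off [-1.2 -1.2 -1.  -1.  -1.  -0.7 -0.7 -0.5  0. ] -> 51.85408440973836
['top', 'side'] [ 0.6175 -0.1564  0.1202] psi,h,t [ 2.7 49.  52.5] [ 0.4 -0.1] -476.7 {'top': array([ 63.,  81.,  43., 226.,  23.]), 'side': array([ 41.,  45.,  45., 218.,  31.])}
['top'] [ 0.6196 -0.1575  0.1128] psi,h,t [ 2.9 48.1 51.1] [0.  0.1] -268.9 {'top': array([ 67.,  81.,  45., 216.,  23.])}
top fixed: bar 49.5 bar+ptr 49.0 tab 52.0
```

```bash
python3 -m jog '{"delta_pos":[[0,0.01,0.04],[0,0.015,0.08],[0.01,0.018,0.11],[0.035,0.018,0.135],[0.055,0.018,0.14],[0.065,0.018,0.14],[0.065,0.018,0.14]],"turn":[0,0,0,0,0,0,0]}'
python3 - <<'E'
from h import *
print(go([.5937,-.1900,.146],3))
E
```

```text
t: 32.42
tool_pos: [0.5639, -0.192, 0.1423]
eef_rot: [-0.04, 1.575, 0.043]
contact_force: [-0.5, 0.3, -0.1]
gripper_width: 0.0005
('delta_mm', array([-3.9,  0.4, 29.8]), 'turn', np.float64(0.0), 'yaw now', np.float64(3.0))
```

```bash
python3 -m jog '{"delta_pos":[[-0.002,0,0.008],[-0.003,0,0.016],[-0.003,0,0.023],[-0.003,0,0.028],[-0.003,0,0.0298],[-0.003,0,0.0298]],"turn":[0,0,0,0,0,0]}' >/dev/null; python3 ang.py side; python3 -m jog '{"delta_pos":[[0,0.001,0.0005],[0,0.002,0.001],[0,0.002,0.001]],"turn":[0,0,0]}' >/dev/null; python3 ang.py side; python3 -m jog '{"delta_pos":[[0,0.0005,0.0005],[0,0.001,0.001],[0,0.001,0.001]],"turn":[0,0,0]}' >/dev/null; python3 ang.py side
```

```text
side full [(48.5, 81.3)]
[-0.2  0.3 -0.5] ('delta_mm', array([ 3. ,  2.5, -3.7]), 'turn', np.float64(-0.0), 'yaw now', np.float64(3.0))
corner x,right 0.0007 0.02 angle 39.0
side full [(48.5, 81.0)]
[0.6 0.  0.1] ('delta_mm', array([ 2.9,  0.5, -4.9]), 'turn', np.float64(-0.0), 'yaw now', np.float64(3.0))
corner x,right 0.0019 0.018 angle 46.0
side full [(48.5, 81.8)]
[-1.2 -1.   0.9] ('delta_mm', array([ 2.8, -0.3, -5.7]), 'turn', np.float64(-0.1), 'yaw now', np.float64(2.9))
corner x,right 0.0027 0.0172 angle 49.5
```

Contact just starting at 49.5 (model); now only small leftward steps.

```bash
python3 -m jog '{"delta_pos":[[0,0.0008,0],[0,0.0015,0],[0,0.0015,0]],"turn":[0,0,0]}' >/dev/null; python3 ang.py side; python3 -m jog '{"delta_pos":[[0,0.0005,0],[0,0.001,0],[0,0.001,0]],"turn":[0,0,0]}' >/dev/null; python3 ang.py side
```

```text
side full [(48.5, 81.7)]
[-0.4 -4.8  0.6] ('delta_mm', array([ 2.9, -0.9, -5.7]), 'turn', np.float64(-0.1), 'yaw now', np.float64(2.9))
corner x,right 0.0027 0.0165 angle 51.0
side full [(48.5, 81.6)]
[-0.8 -7.  -0.2] ('delta_mm', array([ 2.9, -1. , -5.8]), 'turn', np.float64(-0.1), 'yaw now', np.float64(2.9))
corner x,right 0.0027 0.0164 angle 51.5
```

```bash
python3 -m jog '{"delta_pos":[[0,0.0005,0],[0,0.001,0],[0,0.001,0]],"turn":[0,0,0]}' >/dev/null; python3 ang.py side; python3 -m jog '{"delta_pos":[[0,0.0005,0],[0,0.0008,0],[0,0.0008,0]],"turn":[0,0,0]}' >/dev/null; python3 ang.py side
```

```text
side full [(49.5, 79.1)]
[-1.6 -7.9  1.2] ('delta_mm', array([ 2.9, -1.4, -5.7]), 'turn', np.float64(-0.2), 'yaw now', np.float64(2.8))
corner x,right 0.0026 0.016 angle 52.50000000000001
side full [(50.5, 81.0)]
[-0.3 -9.1  1.2] ('delta_mm', array([ 3. , -1.9, -5.7]), 'turn', np.float64(-0.2), 'yaw now', np.float64(2.8))
corner x,right 0.0027 0.0155 angle 54.0
```

```bash
python3 -m jog '{"delta_pos":[[0,0.0003,0],[0,0.0005,0],[0,0.0005,0]],"turn":[0,0,0]}' >/dev/null; python3 ang.py side
```

```text
side full [(51.0, 80.3)]
[-0.1 -9.8  1.3] ('delta_mm', array([ 3.1, -2.2, -5.8]), 'turn', np.float64(-0.2), 'yaw now', np.float64(2.8))
corner x,right 0.0028 0.0152 angle 55.0
```

```bash
python3 -m jog '{"delta_pos":[[0,0.0003,0],[0,0.0005,0],[0,0.0005,0]],"turn":[0,0,0]}' >/dev/null; python3 ang.py side;  python3 -m jog '{"delta_pos":[[0,-0.012,-0.003],[0,-0.015,-0.03],[-0.02,-0.02,-0.07],[-0.05,-0.02,-0.11],[-0.07,-0.02,-0.15],[-0.07,-0.02,-0.17],[-0.07,-0.02,-0.17]],"turn":[0,0,0,0,0,0,0]}'; python3 ang.py side top| head -2; python3 m.py | tail -4; python3 loc.py
```

```text
side full [(52.0, 79.2)]
[-0.5 -8.9  1.5] ('delta_mm', array([ 3.1, -2.6, -5.9]), 'turn', np.float64(-0.2), 'yaw now', np.float64(2.8))
corner x,right 0.0028 0.0148 angle 56.5
t: 36.85
tool_pos: [0.423, -0.2134, 0.2186]
eef_rot: [-0.039, 1.573, 0.035]
contact_force: [-0.7, 0.6, -0.8]
gripper_width: 0.0004
side full [(51.5, 94.3)]
top full [(51.5, 204.5)]
bar angle 53.67782953441816 axis off mm 2.650000000000016
pointer off [-1.2 -1.7 -1.2 -0.5  0.5  5.8] -> 53.35809862195678
now tab off [-8.5 -3.2 -1.7 -1.2 -1.2 -0.7 -0.7 -0.5  0. ] -> 51.56760551217295
top1 tab off [-1.2 -1.2 -1.  -1.  -1.  -0.7 -0.7 -0.5  0. ] -> 51.85408440973836
['top', 'side'] [ 0.6172 -0.1566  0.1202] psi,h,t [ 2.7 52.6 52.4] [ 0.4 -0.1] -464.2 {'top': array([ 58.,  76.,  42., 227.,  23.]), 'side': array([ 39.,  45.,  45., 213.,  32.])}
['top'] [ 0.6179 -0.156   0.1193] psi,h,t [ 2.9 50.8 50.7] [-0.  0.] -260.3 {'top': array([ 65.,  77.,  41., 223.,  20.])}
top fixed: bar 52.0 bar+ptr 52.0 tab 52.0
```

Run:
```python
from h import *
P={n:cams.grab_frame(n) for n in("side","top")}
for n in P:
    a=cv2.imread(f"pics/{n}1.png").astype(int)[:,:,::-1];d=np.abs(a-P[n]["img"]).max(2)
    for t in["dose_cup","vial","bottle","cups","tab_tip"]:
        r=finder.regions_of(t,P[n]) if t!="tab_tip" else []
        l=finder.spot_point(t,P[n])
        print(n,t,l and np.round(l[0]["location"],1), r and round(float(np.median(d[r[0]["region"]])),1),end=" | ")
    print()
print(arm.observe()["t"],arm.observe()["contact_force"].round(1)); arm.finish_job()
```

```text
side dose_cup [302.6 293.7] 11.0 | side vial [300.1 296.2] [] | side bottle [241.8 219.9] 42.0 | side cups [193.2 280.5] 11.0 | side tab_tip [356.2 223.2] [] | 
top dose_cup [339.8 216.4] 17.0 | top vial [288.2 152.9] [] | top bottle [186.5 211. ] [] | top cups [280.3 289.4] 18.0 | top tab_tip [358.9 163.3] [] | 
38.4 [-0.3  0.   0. ]
the job is handed in; nothing more can be done
```

The filter cap is fitted and locked, the valve pointer is lined up with the memory tab, and I handed the job in at about 38 s with the robot clear of everything.

- **Cap:** The lugs went down through the slots, and contact came at the expected floor height. I turned it clockwise until the torque climbed past 1 N m and the grip began to slip on the bar. The top picture then put the bar at about -58.8°, against about -57° expected for the stop. I took no picture of the cap after working on the valve.
- **Valve:** I pushed the handle with closed fingers. It overshot by about 2°. While correcting that I knocked it to about 3° short, so I pushed it back. The last two-camera fit gave the handle at 52.6° and the tab at 52.4°. The top-view strip check gave 52.0° for both. A rougher check that follows the dark outline of the bar and pointer read the handle at 53.4–53.7° and the tab at 51.6°. I trusted it less because it also picks up the sides of the bar.
- **Tab:** It measures the same as at the start, 51.6° now against 51.9°.
- **Bystanders:** The dose cup, cup stack, vial and bottle were found within about 1–5 pixels of where they started. The finder itself is off by a few pixels.
    - **Bottle:** The side view disagreed: its point shifted about 4 pixels and the image there changed more than elsewhere. The top view shows it unmoved, and no contact was felt near it. I did not resolve the difference.

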